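# Trial-fit a reground forming stake in a taper socket

### The arm

A 6-joint arm with a two-finger parallel gripper is mounted at the origin on the work surface. World frame = base frame: x ahead of the robot, y to its left, z up, the work surface at z = 0. Lengths are in mm, angles in rad, forces in N, time in s.
With the tool pointing down it reaches from about 425 to 950 mm from the base axis. Payload 14.7 kg.
Tool frame: the origin (TCP) lies at the very end of the fingers, on their centre line; the grasp point (between the pads) lies 19 mm behind it (bot.grasp_offset is the distance from the TCP to the grasp point, in mm); y points along the fingers, z is the direction in which the jaws open and shut, and the axes are right-handed (so a half turn about y gives the same grasp; the last joint's range is limited). The gripper opens to 85 mm and grips with 20 to 120 N. Pads are 22 mm wide; open, the fingers measure 114 mm over their backs; the gripper's body (76 mm by 85 mm) begins 54 mm behind the grasp point. The pads swing forward as they close: fully open they stand 13 mm farther back than shut.
Start: joints at [-1.284, 0.48, 1.596, -0, 1.065, -0.047], TCP at [212.979, -614.111, 231.297] pointing down, gripper open.
Joint ranges: [-2.75, 2.75], [-0.82, 2.05], [0.23, 2.67], [-1.56, 4.7], [0.09, 2.69], [-2.92, 2.92]. Speed limits (rad/s): [1.89, 1.89, 2.39, 3.01, 3.01, 3.01].

### API

Orientations are given as a unit quaternion [x, y, z, w].
In Python, from bench import bot gives the robot as it stands.
- The arm moves only by the tool send_rows, never from a script. Its argument "plan" is a list of rows, each a list of 7 numbers: the shift along the tool's x, y, z in units of 15 cm (1.0 is 15 cm), then the turn, a rotation vector about the tool's x, y, z in units of 30 degrees (1.0 is 30 degrees), then the opening, from 0 (shut) to 1 (fully open). A call has 1 to 8 rows; each row is the pose to reach, as a shift and turn from the pose measured when the call began, along the tool's axes at that moment; what a row does not reach only later rows make up. A row lasts 1/8 s, in which the tool goes at most 62.5 mm and 10.7 degrees, less where a joint would pass 70% of its speed; a pose out of reach is approached as far as the arm can. A call with a number of a shift or a turn outside -1 to 1 is refused whole. A call with a gripper value outside its range is refused whole. The fingers move at their own pace and stop on an object; the grip force is fixed at half the most. Time passes only in rows, so rows that repeat a pose let the fingers close. It gives the time, the measured TCP pose, the force and the opening at its end, in the units of the state.
- bot.sense(): the state, without advancing time (a new reading comes with each control period).
- bot.snapshot(name): name is "scene" or "top"; returns a dict with "frame" (480x640x3 uint8, blue, green, red), "z_map" (480x640 float32, mm along the optical axis (not along the pixel's ray), 0 where there is no reading), "mtx" (3x3 intrinsics, pixels), "extrinsics" (4x4, takes a point from camera to world coordinates). Camera axes: x right, y down, z forward; pixel columns grow to the right and rows downward; lengths in mm; the calibration is good to about 2 mm. A picture is of the moment at which its call begins.
- bot.job_done(): hands the job in, once; it reports no verdict.
The state is a dict: "clock": time; "joint_pos": joint angles; "joint_velocities": joint speeds; "joint_torque": joint torques, N m; "ee_pos": TCP position; "tcp_rot": TCP orientation; "wrist_force": force on the tool from outside, world axes, zero at the start; "ft_torque": the same for the moment, N m; "width": finger opening in mm.
Only numpy, scipy, OpenCV 4.12 (cv2) and the standard library are available. Lean on these libraries where they do the work, as an engineer would, in place of code of your own. Each camera call takes 0.05 s, during which the arm holds its last target.

### The job

The taper of the dome-headed stake with the brass collar has been reground: try its fit in the blue bench socket. Start the shank in the taper with the flats of its neck cornerwise to the socket (about 45 degrees), then twist as you push so that it comes fully home with its flats square to the socket's sides, and let go. Without pulling on the stake, drive the red-handled wedge through the slot until it has lifted the stake loose, then put the stake back upright in the rack hole it came from, with all else left where it stands.

Things in the scene. Friction and masses are not known exactly. Their poses are not given: they have to be found in the camera images.
- stake: Dome-headed steel stake with brass collar, 146 mm tall, about 0.45 kg. Origin: middle of its foot; own z up its axis. From the foot up: tapered shank 75 mm (14 mm thick at the foot, 30 mm at the top); collar 44 mm diameter, 75 to 81 mm; square neck 32 x 32 mm, flats facing own x and y, 81 to 123 mm (grip here); domed head 31 mm diameter, 123 to 146 mm.
- stake_neck (a point): Grip point of the stake: on its axis in the square neck, 104 mm above its foot; axes as the stake.
- socket: Blue taper socket fixed to the bench: column 60 x 60 mm, 115 mm high, on an 80 x 80 x 10 mm foot plate. Origin: middle of its underside; z up; the taper opens at the top on the z axis. Home is when the stake's collar sits on the column's top face: foot 40 mm above the socket's underside.
- socket_top (a point): Middle of the taper's mouth, 115 mm above the socket's underside. Four sprung jaws inside grip the shank from 9 mm above home. Set in by its own weight the stake stops 6 to 9 mm proud; the friction of the jaws resists a straight push with 10 to 20 N, much less while it is being turned. Keep within 1 mm of the axis; 15 to 20 N tells that the collar bears. Home, it stays gripped fast; lifted 9 mm it is loose.
- slot_left (a point): Middle of the floor of the slot's mouth on the socket's own +y side, 30 mm off the axis and 30 mm above the socket's underside. The slot (yellow edges, 24 mm wide, 32 mm high, flat floor) runs right through along the socket's own y. The home stake's foot is 10 mm above the slot's floor. This +y side is kept free for driving the wedge.
- wedge: Steel drift wedge with red and yellow handle, 194 mm long, about 0.23 kg, lying on its flat underside. Origin: underside, under the middle of the handle; own x points to the tip, z up. Handle 24 mm wide (own y), 34 mm high, x = -29 to 39 mm; brass ferrule to 51 mm; polished blade 14 mm wide from there to the tip at x = 165 mm, top sloping at 12 degrees from 28 mm to 4 mm high at the tip.
- wedge_handle (a point): Centre of the wedge's handle, 17 mm above its underside; axes as the wedge.
- wedge_tip (a point): Tip of the blade at the level of its underside. Slid along the slot's floor, the wedge meets the foot of the home stake when the tip is about 24 mm past the socket's axis; 66 to 78 mm past, it has lifted the stake about 9 mm (handle and stake give a little). It takes about 20 N and stays where it is left.
- rack: Wooden block 200 x 85 x 85 mm, fixed, origin in the middle of its underside, with two loose holes of 37 mm diameter through its top, 55 mm either side of the middle along its own x axis. A stake hangs in a hole with its collar on the top face, foot 10 mm above the rack's underside. Either stake may be in either hole.
- flat_stake: Bystander: stake of the same build with a square dark head and black collar in the other hole of the rack. Origin at its foot.
- cup: Bystander: blue cup, 72 mm across, 90 mm high, origin at the middle of its underside.
- ring_tray: Bystander: low black tray, 90 x 70 x 25 mm, origin at the middle of its underside.
- mallet: Bystander: small wooden mallet, 190 mm long, lying beyond the socket.
- ring_clamp: Bystander: wooden ring clamp, 120 mm long, lying beyond the socket's left side.
- jar: Bystander: amber jar, 56 mm across, 70 mm high.
There are look-alikes about, which are no part of the job. What is shaped like the stake but pink is not meant.

How it is judged:
By the outcome, as a careful person would: the job done as asked, in the order asked, and still so for the second after the job is handed in, with the robot touching nothing.
It also fails if it takes over 72 s, if anything falls off the work surface, if the arm or the gripper's body presses on something with over 40 N, if the wrist force passes 120 N, or if a joint passes its speed limit or range.

## Working session

There is one attempt and no reset: what is moved stays moved. The work goes in short steps, Python scripts to look and compute and a tool call to move; the robot and the scene stay as the last step left them, time stands still between calls to the robot, and variables do not carry over. Pictures are saved under pics/ and viewed, and the job is handed in when it is done.

Besides the shell and the picture viewer there is one more tool, called after "Request:" as name(argument=value, ...), one argument or row to a line, values as JSON. send_rows: Moves the arm, as the interface text tells. Its arguments: {"type":"object","properties":{"plan":{"type":"array","items":{"type":"array","items":{"type":"number"}}}},"required":["plan"]}

```bash
ls; mkdir -p pics; python3 - <<'E'
from bench import bot
import cv2,numpy as np,pickle
print(bot.sense())
for n in("scene","top"):
    s=bot.snapshot(n); cv2.imwrite(f"pics/{n}0.png",s["frame"]); pickle.dump(s,open(f"{n}0.pkl","wb"))
    print(n,s["mtx"].tolist(),np.round(s["extrinsics"],3).tolist())
E
```

```text
pics
{'clock': 0.0, 'joint_pos': array([-1.28362461e+00,  4.80847439e-01,  1.59687310e+00,  3.77321354e-05,
        1.06504832e+00, -4.65771670e-02]), 'joint_velocities': array([-8.46757698e-04,  1.00033411e-03,  6.60245107e-04,  1.17950195e-03,
       -1.78002025e-05, -4.67418524e-04]), 'joint_torque': array([-1.58019513e-03, -9.50650263e+01, -4.30193961e+01,  1.07689993e-04,
        1.21552806e-02,  1.22564427e-05]), 'ee_pos': array([ 212.86522632, -613.73858624,  230.66253237]), 'tcp_rot': array([-0.11748308,  0.69769938, -0.69687089,  0.11740644]), 'wrist_force': array([-0.31625329, -0.14617608,  0.19983516]), 'ft_torque': array([0.00641185, 0.0198096 , 0.05171877]), 'width': 85.2785382098377}
scene [[546.8462634946119, 0.0, 328.38776137046625], [0.0, 546.8462634946119, 245.8863942439155], [0.0, 0.0, 1.0]] [[-0.844, 0.278, -0.458, 1052.497], [0.536, 0.461, -0.708, 863.184], [0.014, -0.843, -0.538, 735.712], [0.0, 0.0, 0.0, 1.0]]
top [[611.7042136343207, 0.0, 315.95472763277087], [0.0, 611.7042136343207, 242.06860682262806], [0.0, 0.0, 1.0]] [[0.015, -0.996, 0.083, 421.98], [-1.0, -0.014, 0.007, 15.986], [-0.006, -0.083, -0.996, 1252.223], [0.0, 0.0, 0.0, 1.0]]
```

```bash
sleep 1
```

```text
(no output)
```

View pics/scene0.png

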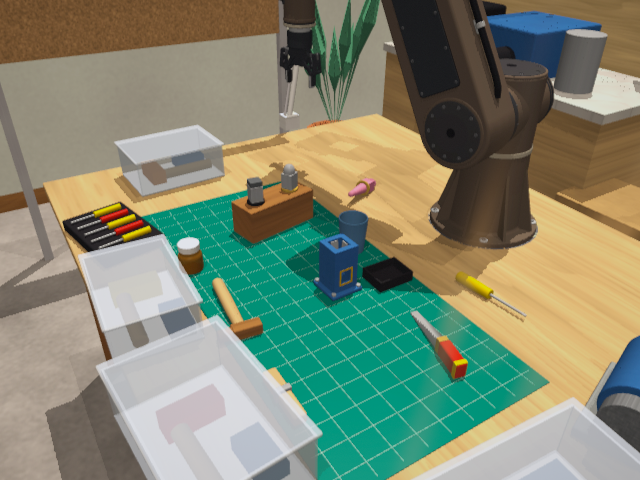

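View pics/top0.png

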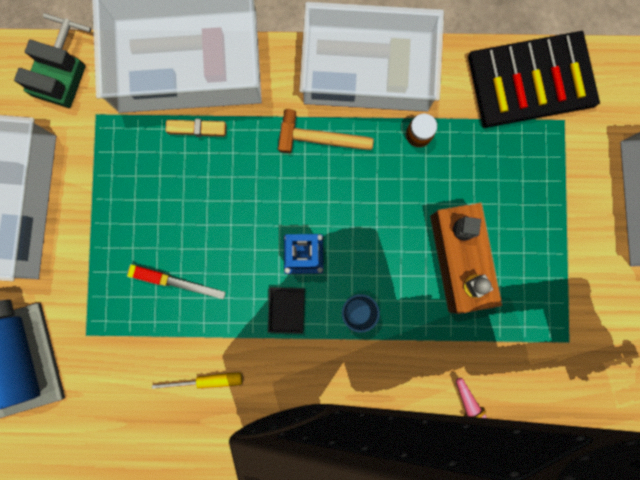

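```bash
cat > h.py <<'E'
import numpy as np,cv2,pickle
def load(n): return pickle.load(open(n+".pkl","rb"))
def ray(s,u,v):
    E=s["extrinsics"];K=s["mtx"]
    d=E[:3,:3]@np.array([(u-K[0,2])/K[0,0],(v-K[1,2])/K[1,1],1.]); return E[:3,3],d
def onz(s,u,v,z):
    o,d=ray(s,u,v); return o+d*(z-o[2])/d[2]
def pts(s):
    z=s["z_map"];K=s["mtx"];v,u=np.indices(z.shape)
    P=np.stack([(u-K[0,2])/K[0,0]*z,(v-K[1,2])/K[1,1]*z,z],-1)
    return P@s["extrinsics"][:3,:3].T+s["extrinsics"][:3,3]
def proj(s,p):
    E=s["extrinsics"];c=E[:3,:3].T@(np.array(p)-E[:3,3]);q=s["mtx"]@c;return q[:2]/q[2]
def crop(s,name,x0,y0,w,h,f):
    cv2.imwrite("pics/"+name+".png",cv2.resize(s["frame"][y0:y0+h,x0:x0+w],None,fx=f,fy=f,interpolation=cv2.INTER_CUBIC))
E
python3 - <<'E'
from h import *
t=load("top0");s=load("scene0")
a=cv2.resize(t["frame"][195:320,420:510],None,fx=4.4,fy=4.4,interpolation=2)
b=cv2.resize(s["frame"][155:245,225:320],None,fx=4,fy=4,interpolation=2)
o=np.zeros((max(a.shape[0],b.shape[0]),a.shape[1]+b.shape[1],3),np.uint8);o[:a.shape[0],:a.shape[1]]=a;o[:b.shape[0],a.shape[1]:]=b
cv2.imwrite("pics/c1.png",o)
a=cv2.resize(t["frame"][225:285,270:340],None,fx=6,fy=6,interpolation=2)
b=cv2.resize(s["frame"][230:305,305:370],None,fx=5.5,fy=5.5,interpolation=2)
o=np.zeros((max(a.shape[0],b.shape[0]),a.shape[1]+b.shape[1],3),np.uint8);o[:a.shape[0],:a.shape[1]]=a;o[:b.shape[0],a.shape[1]:]=b
cv2.imwrite("pics/c2.png",o)
crop(t,"c3",110,250,130,60,6)
P=pts(t)
for nm,(u,v) in dict(dome=(481,286),flat=(467,225),rack=(462,250),sock=(287,240),sockb=(318,268),wedge=(150,274),blade=(195,288),mat=(240,200)).items(): print(nm,P[v,u].round(1),t["z_map"][v,u])
E
```

```text
dome [ 439.1 -272.1  156.6] 1091.2449
flat [ 549.1 -249.7  148.9] 1108.2157
rack [ 508.1 -254.5   88.1] 1165.4012
sock [520.   77.8 116.8] 1140.0448
sockb [472.8  19.5  17.6] 1234.5139
wedge [455.2 352.6  39.4] 1213.6465
blade [428.9 266.9  17.1] 1233.0477
mat [610.7 181.9   7.2] 1257.4683
```

View pics/c1.png

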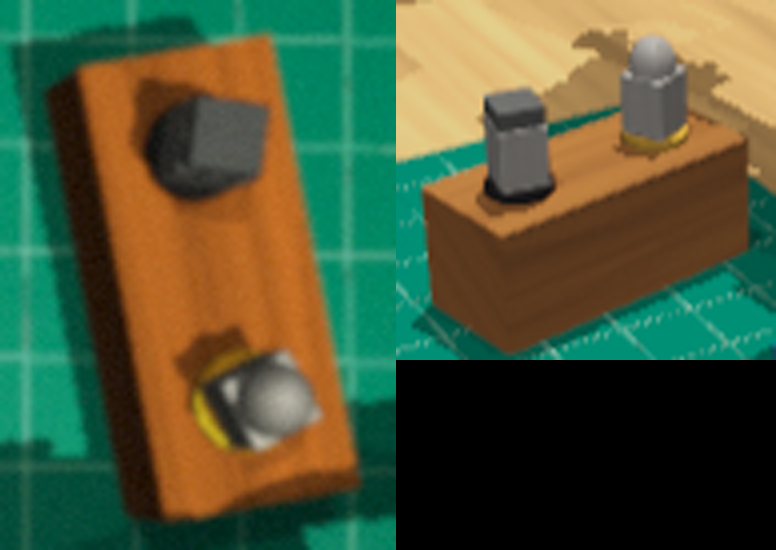

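View pics/c2.png

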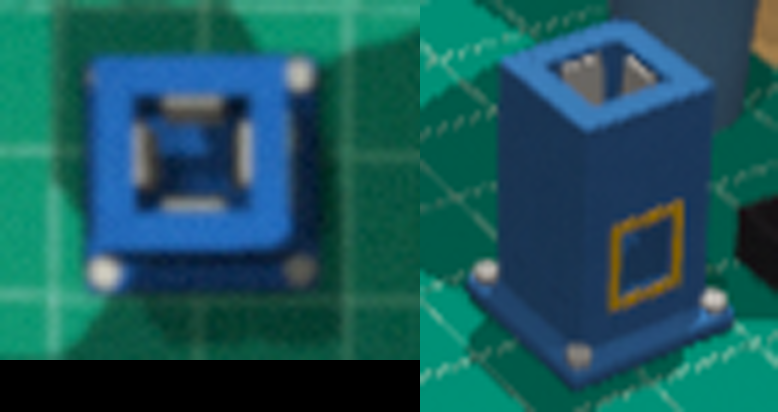

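View pics/c3.png

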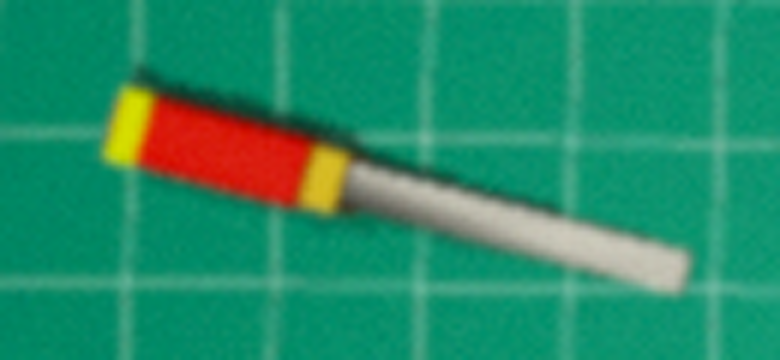

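```bash
cat > meas.py <<'E'
from h import *
def rect(s,mask,z,box):
    m=np.zeros_like(mask);x0,y0,x1,y1=box;m[y0:y1,x0:x1]=mask[y0:y1,x0:x1]
    m=cv2.morphologyEx(m,cv2.MORPH_CLOSE,np.ones((3,3)))
    c=max(cv2.findContours(m,cv2.RETR_EXTERNAL,cv2.CHAIN_APPROX_NONE)[0],key=cv2.contourArea)
    c=cv2.convexHull(c).reshape(-1,2)
    W=np.array([onz(s,u,v,z)[:2] for u,v in c],np.float32)
    return cv2.minAreaRect(W),cv2.minAreaRect(c.astype(np.float32))
E
python3 - <<'E'
from meas import *
t=load("top0");s=load("scene0")
hsv=cv2.cvtColor(t["frame"],cv2.COLOR_BGR2HSV)
def p(u,v): return hsv[v,u]
print("rack top",p(462,250),"side",p(440,240),"sock top",p(288,240),"side",p(300,273),"red",p(145,274),"blade",p(200,289),"dome",p(484,284),p(475,290))
# socket bright blue
m=cv2.inRange(hsv,(100,120,140),(120,255,255))
print("sock top", rect(t,m,115,(270,225,340,285)))
m=cv2.inRange(hsv,(3,120,110),(18,255,255))
print("rack",rect(t,m,85,(425,195,510,320)))
m=cv2.inRange(hsv,(0,150,120),(35,255,255))
print("handle",rect(t,m,34,(110,250,180,300)))
m=cv2.inRange(hsv,(0,0,90),(179,70,255))
print("blade",rect(t,m,14,(166,265,235,305)))
print("bladepx->tip?")
for nm,(u,v) in dict(handleback=(110+119/6,250+125/6),ferr=(110+325/6,250+180/6),tip=(110+685/6,250+272/6)).items():
    print(nm,onz(t,u,v,{"tip":4,"handleback":34,"ferr":30}[nm]).round(1))
E
```

```text
rack top [ 13 198 166] side [ 16 191  36] sock top [106 201 183] side [101 186  59] red [  2 237 217] blade [ 30  18 197] dome [ 24  24 173] [33 31 73]
sock top (((501.0575256347656, 51.33330535888672), (61.558876037597656, 59.77488327026367), 1.0745124816894531), ((301.0, 250.5), (33.0, 32.0), 90.0))
rack (((494.50555419921875, -268.35272216796875), (200.7056427001953, 85.76618194580078), 11.133808135986328), ((469.07696533203125, 257.3846130371094), (105.51048278808594, 45.10670852661133), 78.69007110595703))
handle (((452.9695739746094, 358.886474609375), (79.98860931396484, 23.93560028076172), 75.0001220703125), ((147.52828979492188, 275.15093994140625), (39.834556579589844, 12.087727546691895), 15.945395469665527))
blade (((430.1132507324219, 266.15118408203125), (118.9023208618164, 15.526549339294434), 75.23616790771484), ((195.73529052734375, 287.441162109375), (58.51113510131836, 7.731290340423584), 15.708637237548828))
bladepx->tip?
handleback [461.1 394.6  34. ]
ferr [443.9 326.4  30. ]
tip [415.  209.7   4. ]
```

```bash
python3 - <<'E'
from meas import *
t=load("top0");s=load("scene0")
hs=cv2.cvtColor(s["frame"],cv2.COLOR_BGR2HSV);ht=cv2.cvtColor(t["frame"],cv2.COLOR_BGR2HSV)
print(hs[243,321+0],hs[240,322],hs[270,325])
m=cv2.inRange(hs,(95,100,115),(125,255,255))
print("sock top scene",rect(s,m,115,(312,225,362,262)))
# head of stake in both: dome top. column of the dome
crop(s,"d1",270,155,40,50,12)
crop(t,"d2",460,265,40,40,14)
crop(s,"d3",310,225,60,80,7)
for z in (0,): pass
# mat-plane check
E
```

```text
[106 177 104] [103 178 172] [106 176  81]
sock top scene (((499.1960754394531, 46.737327575683594), (62.943084716796875, 63.67867660522461), 1.557151436805725), ((338.3999938964844, 242.70004272460938), (18.024978637695312, 34.46882247924805), 71.56504821777344))
```

View pics/d1.png

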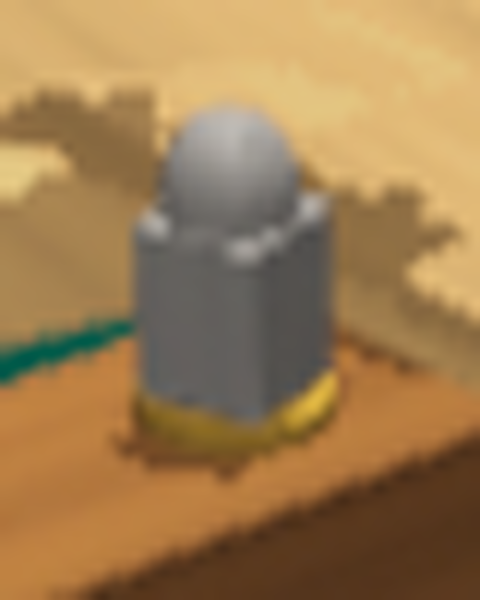

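View pics/d2.png

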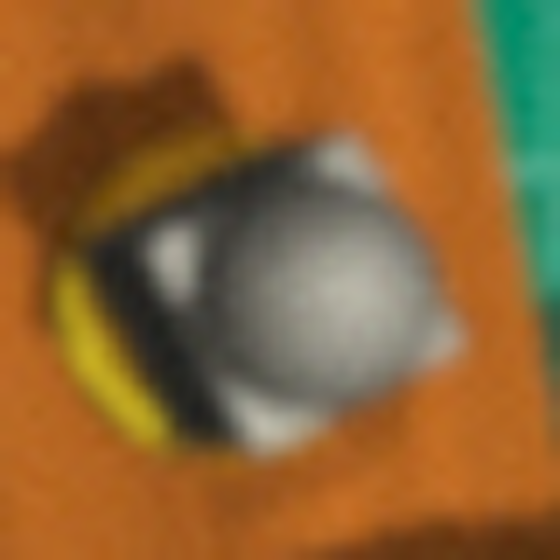

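View pics/d3.png

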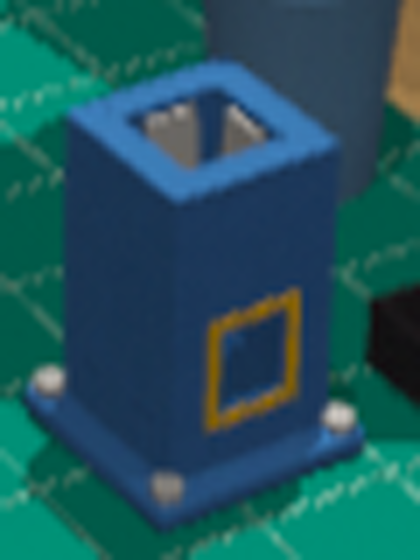

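```bash
python3 - <<'E'
from meas import *
t=load("top0");s=load("scene0")
c=np.array([[350,135],[465,345],[255,450],[145,235]])/14-.5+[460,265]
C=np.array([onz(t,u,v,133) for u,v in c]); print(C.round(1),C.mean(0)); e=[C[i]-C[i-1] for i in range(4)]
print([round(np.degrees(np.arctan2(x[1],x[0])),1) for x in e],[round(np.hypot(*x[:2]),1) for x in e])
# scene view corners neck top z=133: left(155,215),front(245,245),right(318,200)
c=np.array([[140,222],[245,250],[330,205]])/12-.5+[270,155]
C=np.array([onz(s,u,v,133) for u,v in c]);print(C.round(1)); e=[C[1]-C[0],C[2]-C[1]];print((C[0]+C[2])/2)
print([round(np.degrees(np.arctan2(x[1],x[0])),1) for x in e],[round(np.hypot(*x[:2]),1) for x in e])
# dome silhouette centres: triangulate, sphere r15.5 centred z~10+130.5
from itertools import product
a=ray(t,460+322/14-.5,265+290/14-.5);b=ray(s,270+231/12-.5,155+172/12-.5)
A=np.stack([a[1],-b[1]],1);k=np.linalg.lstsq(A,b[0]-a[0],rcond=None)[0];print(a[0]+a[1]*k[0],b[0]+b[1]*k[1])
# socket top corners triangulated
hs=np.array([[70,112],[228,62],[340,145],[180,200]])/7-.5+[310,225]
ht=np.array([[92,58],[292,55],[292,248],[90,248]])/6-.5+[270,225]
print("sc",[onz(s,u,v,115).round(1).tolist() for u,v in hs]);print("sc mean",np.mean([onz(s,u,v,115) for u,v in hs],0))
print("tp",[onz(t,u,v,115).round(1).tolist() for u,v in ht]);print("tp mean",np.mean([onz(t,u,v,115) for u,v in ht],0))
E
```

```text
[[ 461.1 -284.8  133. ]
 [ 434.1 -299.5  133. ]
 [ 420.  -272.2  133. ]
 [ 447.7 -258.1  133. ]] [ 440.74827492 -278.65752965  133.        ]
[np.float64(-63.4), np.float64(-151.5), np.float64(117.1), np.float64(27.0)] [np.float64(29.9), np.float64(30.8), np.float64(30.8), np.float64(31.1)]
[[ 456.6 -287.8  133. ]
 [ 444.  -264.1  133. ]
 [ 417.2 -274.5  133. ]]
[ 436.93231848 -281.19524608  133.        ]
[np.float64(117.9), np.float64(-158.6)] [np.float64(26.9), np.float64(28.8)]
[ 440.72197961 -277.81279575  145.13329759] [ 439.82746368 -277.24655472  144.96788576]
sc [[529.0, 18.8, 115.0], [471.2, 19.2, 115.0], [469.0, 77.0, 115.0], [526.9, 77.4, 115.0]]
sc mean [499.04581511  48.11953998 115.        ]
tp [[531.1, 82.1, 115.0], [532.9, 19.8, 115.0], [472.8, 19.0, 115.0], [471.9, 81.6, 115.0]]
tp mean [502.15030069  50.63711612 115.        ]
```

```bash
cat > mv.py <<'E'
import numpy as np,sys
from scipy.spatial.transform import Rotation as Ro
from bench import bot
def jaw(R): return np.degrees(np.arctan2(R[1,2],R[0,2]))
def target(phi):
    p=np.radians(phi);z=np.array([np.cos(p),np.sin(p),0]);y=np.array([0,0,-1.]);return np.stack([np.cross(y,z),y,z],1)
def plan(pos,phi):
    s=bot.sense();R=Ro.from_quat(s["tcp_rot"]).as_matrix()
    d=R.T@(np.array(pos)-s["ee_pos"])/150; r=Ro.from_matrix(R.T@target(phi)).as_rotvec(degrees=True)/30
    print("t",round(s["clock"],2),"tcp",s["ee_pos"].round(1),"jaw",round(jaw(R),1),"F",s["wrist_force"].round(1),"w",round(s["width"],1),"q6",s["joint_pos"][5].round(2))
    print("shift",d.round(3).tolist(),"turn",r.round(3).tolist())
if __name__=="__main__": plan([float(a) for a in sys.argv[1:4]],float(sys.argv[4]))
E
python3 mv.py 440.7 -278.5 230 -63; python3 mv.py 440.7 -278.5 230 117;python3 mv.py 440.7 -278.5 230 27
```

```text
t 0.1 tcp [ 212.9 -613.8  230.7] jaw -70.9 F [ 0.6  0.6 -0.2] w 85.4 q6 -0.05
shift [-2.167, 0.007, -1.614] turn [0.002, -0.263, -0.0]
t 0.1 tcp [ 212.9 -613.8  230.7] jaw -70.9 F [ 0.6  0.6 -0.2] w 85.4 q6 -0.05
shift [-2.167, 0.007, -1.614] turn [0.0, 5.737, 0.003]
t 0.1 tcp [ 212.9 -613.8  230.7] jaw -70.9 F [ 0.6  0.6 -0.2] w 85.4 q6 -0.05
shift [-2.167, 0.007, -1.614] turn [0.001, -3.263, -0.002]
```

Request:
send_rows(
  plan=[
    [-0.3,0,-0.23,0,-0.1,0,1],
    [-0.65,0,-0.48,0,-0.2,0,1],
    [-1,0,-0.75,0,-0.26,0,1],
    [-1,0,-0.75,0,-0.26,0,1],
  ],
)

```text
clock: 0.6
ee_pos: [319.2, -454.9, 230.7]
tcp_rot: [-0.166, 0.688, -0.686, 0.166]
wrist_force: [0.1, -0.4, 0.0]
width: 85.4
```

```bash
python3 mv.py 440.7 -278.5 200 -63
```

```text
t 0.6 tcp [ 319.2 -454.9  230.7] jaw -62.9 F [ 0.1 -0.4  0. ] w 85.4 q6 0.08
shift [-1.257, 0.207, -0.677] turn [0.005, 0.005, -0.001]
```

Request:
send_rows(
  plan=[
    [-0.4,0.05,-0.2,0,0,0,1],
    [-0.8,0.1,-0.4,0,0,0,1],
    [-1,0.1,-0.6,0,0,0,1],
    [-1,0.1,-0.677,0,0,0,1],
  ],
)

```text
clock: 1.1
ee_pos: [407.2, -293.9, 215.8]
tcp_rot: [-0.167, 0.688, -0.686, 0.167]
wrist_force: [0.4, -0.1, -0.1]
width: 85.3
```

```bash
python3 mv.py 440.7 -278.5 175 -63
```

```text
t 1.1 tcp [ 407.2 -293.9  215.8] jaw -62.7 F [ 0.4 -0.1 -0.1] w 85.3 q6 0.41
shift [-0.245, 0.272, 0.012] turn [0.006, 0.01, -0.001]
```

Request:
send_rows(
  plan=[
    [-0.245,0.1,0.012,0,0.01,0,1],
    [-0.245,0.27,0.012,0,0.01,0,1],
    [-0.245,0.27,0.012,0,0.01,0,1],
    [-0.245,0.27,0.012,0,0.01,0,1],
  ],
)

```text
clock: 1.6
ee_pos: [440.4, -279.4, 175.9]
tcp_rot: [-0.165, 0.689, -0.687, 0.165]
wrist_force: [0.2, 0.3, 0.8]
width: 85.3
```

```bash
cat > look.py <<'E'
import sys,pickle
from h import *
from bench import bot
n=sys.argv[1]
for k,a in zip(("top","scene"),sys.argv[2:]):
    s=bot.snapshot(k);pickle.dump(s,open(f"{k}_{n}.pkl","wb"));x,y,w,h,f=map(int,a.split(","))
    crop(s,f"{k}_{n}",x,y,w,h,f)
E
python3 mv.py 440.7 -278.5 95 -63; python3 look.py a 420,195,90,120,5 220,100,140,130,5
```

```text
t 1.6 tcp [ 440.4 -279.4  175.9] jaw -63.1 F [0.2 0.3 0.8] w 85.3 q6 0.47
shift [-0.004, 0.539, -0.003] turn [0.006, -0.002, -0.001]
```

View pics/scene_a.png

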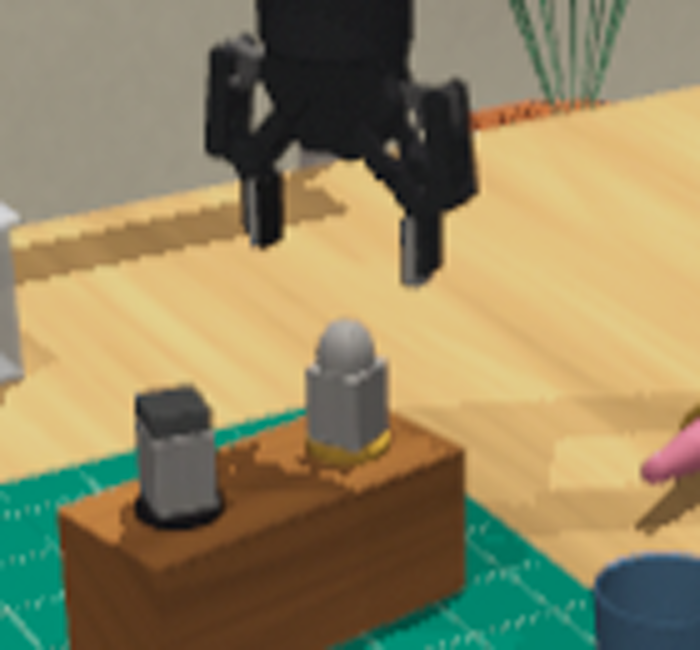

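View pics/top_a.png

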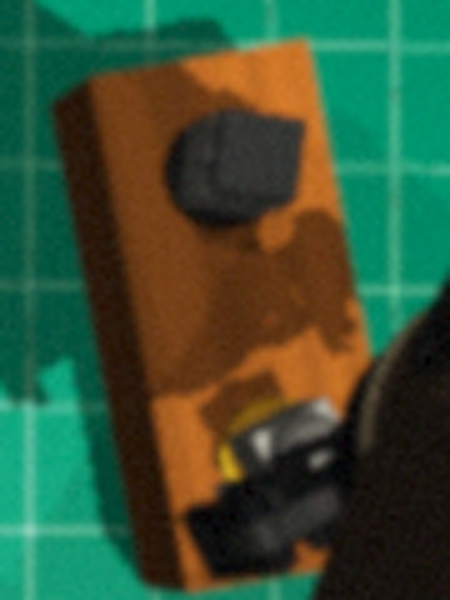

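Request:
send_rows(
  plan=[
    [0,0.2,0,0,0,0,1],
    [0,0.45,0,0,0,0,1],
    [0,0.535,0,0,0,0,1],
    [0,0.535,0,0,0,0,1],
    [0,0.535,0,0,0,0,0.3],
    [0,0.535,0,0,0,0,0],
    [0,0.535,0,0,0,0,0],
    [0,0.535,0,0,0,0,0],
  ],
)

```text
clock: 2.7
ee_pos: [441.0, -279.4, 96.7]
tcp_rot: [-0.164, 0.688, -0.687, 0.165]
wrist_force: [-2.1, 0.8, 8.8]
width: 31.1
```

```bash
python3 mv.py 440.7 -278.5 205 -63
```

```text
t 2.7 tcp [ 441.  -279.4   96.7] jaw -63.1 F [-2.1  0.8  8.8] w 31.1 q6 0.47
shift [-0.002, -0.722, -0.007] turn [0.002, -0.002, -0.003]
```

Request:
send_rows(
  plan=[
    [0,-0.05,0,0,0,0,0],
    [0,-0.3,0,0,0,0,0],
    [0,-0.6,0,0,0,0,0],
    [0,-0.88,0,0,0,0,0],
    [0,-0.88,0,0,0,0,0],
  ],
)

```text
clock: 3.32
ee_pos: [442.3, -280.6, 231.9]
tcp_rot: [0.163, -0.687, 0.689, -0.166]
wrist_force: [0.3, 0.0, -4.9]
width: 31.3
```

```bash
python3 mv.py 501 50 228 -44
```

```text
t 3.33 tcp [ 442.3 -280.6  231.9] jaw -63.1 F [ 0.3  0.  -4.9] w 31.3 q6 0.47
shift [-1.348, 0.025, -1.787] turn [-0.008, -0.635, -0.006]
```

Request:
send_rows(
  plan=[
    [-0.15,0,-0.2,0,-0.1,0,0],
    [-0.35,0,-0.46,0,-0.2,0,0],
    [-0.55,0,-0.73,0,-0.3,0,0],
    [-0.75,0,-1,0,-0.4,0,0],
    [-0.75,0,-1,0,-0.6,0,0],
  ],
)

```text
clock: 3.95
ee_pos: [473.9, -92.7, 230.7]
tcp_rot: [0.271, -0.652, 0.653, -0.273]
wrist_force: [0.2, -0.8, -4.1]
width: 31.0
```

```bash
python3 mv.py 501 50 228 -44
```

```text
t 3.95 tcp [473.9 -92.7 230.7] jaw -44.7 F [ 0.2 -0.8 -4.1] w 31.0 q6 0.52
shift [-0.803, 0.018, -0.541] turn [-0.005, -0.023, -0.004]
```

Request:
send_rows(
  plan=[
    [-0.2,0,-0.14,0,0,0,0],
    [-0.45,0,-0.3,0,0,0,0],
    [-0.7,0,-0.47,0,-0.02,0,0],
    [-0.803,0,-0.541,0,-0.02,0,0],
    [-0.803,0,-0.541,0,-0.02,0,0],
    [-0.803,0,-0.541,0,-0.02,0,0],
  ],
)

```text
clock: 4.7
ee_pos: [500.5, 49.3, 230.2]
tcp_rot: [0.275, -0.651, 0.652, -0.276]
wrist_force: [0.1, 0.2, -4.3]
width: 31.3
```

```bash
python3 mv.py 501 50 228 -44;  python3 look.py b 250,200,100,100,6 250,110,160,190,4
```

```text
t 4.7 tcp [500.5  49.3 230.2] jaw -44.1 F [ 0.1  0.2 -4.3] w 31.3 q6 0.81
shift [-0.006, 0.015, -0.001] turn [-0.004, -0.004, -0.002]
```

View pics/scene_b.png

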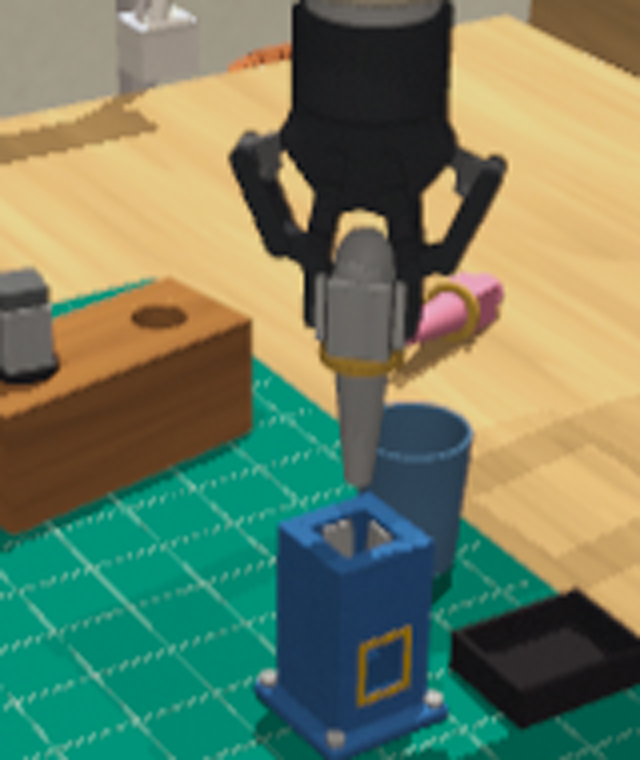

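View pics/top_b.png

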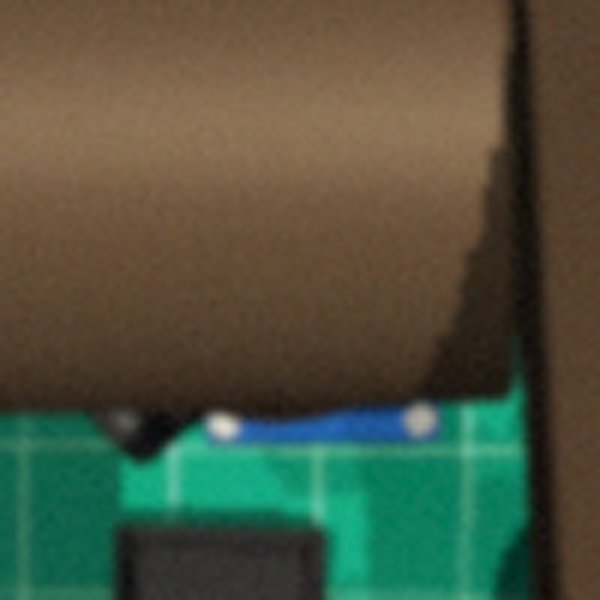

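```bash
python3 - <<'E'
from meas import *
s=load("scene_b")
crop(s,"e1",320,155,55,110,7)
g=s["frame"]
for z in (143.5,218.5,224.5,266.5,289): print(z,proj(s,[500.5,49.3,z]).round(1), ((proj(s,[500.5,49.3,z])+.5-[320,155])*7).round())
for z in (115,):
  for dx,dy in ((30,30),(30,-30),(-30,-30),(-30,30)): print(proj(s,[501+dx,51.3+dy,z]).round(1),((proj(s,[501+dx,51.3+dy,z])+.5-[310,225])*7).round())
E
```

```text
143.5 [338.8 231.8] [135. 541.]
218.5 [339.7 200.1] [141. 319.]
224.5 [339.7 197.5] [142. 301.]
266.5 [340.3 178.6] [145. 168.]
289 [340.6 168.1] [148.  95.]
[334.6 254.5] [176. 210.]
[319.3 241.3] [ 69. 117.]
[342.7 233.8] [232.  65.]
[358.5 246.4] [343. 153.]
```

View pics/e1.png

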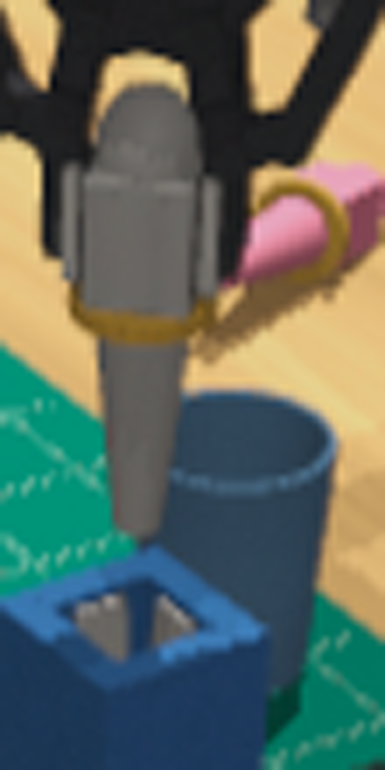

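```bash
python3 - <<'E'
from meas import *
s=load("scene_b");P=pts(s)
def reg(x0,y0,x1,y1): # in e1 crop coords
    return P[155+y0//7:155+y1//7,320+x0//7:320+x1//7].reshape(-1,3)
n=reg(95,195,180,290);print("neck",len(n),n.mean(0).round(1),n.std(0).round(1))
c,q,_=None,None,None
def plane(n):
    c=n.mean(0);u,S,V=np.linalg.svd(n-c);return c,V[2],S/np.sqrt(len(n))
print(plane(n))
sh=reg(125,380,160,520);print("shank z,pt");
for r in range(155+360//7,155+530//7,3):
    row=P[r,320+105//7:320+190//7]; print(r,np.round(row[[3,4,5,6,7]],0).tolist())
# socket faces, d3 coords (310,225,7): +x face left, +y face right
for nm,(x0,y0,x1,y1) in dict(px=(85,180,165,400),py=(200,220,320,280),top=(80,100,110,120)).items():
    n=P[225+y0//7:225+y1//7,310+x0//7:310+x1//7].reshape(-1,3);print(nm,plane(n))
E
```

```text
neck 168 [513.9  63.9 254.3] [42.  62.1 38.3]
(array([513.9020698 ,  63.88927342, 254.26923819]), array([ 0.83565393, -0.54887189, -0.02054631]), array([83.50282087,  7.88167938,  6.78057972]))
shank z,pt
206 [[510.0, 58.0, 211.0], [509.0, 60.0, 213.0], [508.0, 62.0, 213.0], [503.0, 58.0, 210.0], [503.0, 62.0, 212.0]]
209 [[509.0, 57.0, 204.0], [508.0, 59.0, 205.0], [507.0, 60.0, 205.0], [505.0, 62.0, 205.0], [502.0, 60.0, 204.0]]
212 [[509.0, 57.0, 197.0], [507.0, 58.0, 197.0], [504.0, 57.0, 196.0], [504.0, 61.0, 197.0], [501.0, 60.0, 197.0]]
215 [[511.0, 60.0, 192.0], [506.0, 56.0, 189.0], [506.0, 60.0, 191.0], [504.0, 60.0, 190.0], [502.0, 61.0, 190.0]]
218 [[507.0, 55.0, 182.0], [505.0, 56.0, 181.0], [502.0, 55.0, 180.0], [502.0, 59.0, 182.0], [500.0, 59.0, 182.0]]
221 [[506.0, 53.0, 173.0], [506.0, 57.0, 175.0], [503.0, 56.0, 174.0], [502.0, 59.0, 175.0], [499.0, 58.0, 174.0]]
224 [[506.0, 54.0, 167.0], [506.0, 58.0, 169.0], [504.0, 58.0, 168.0], [501.0, 57.0, 166.0], [499.0, 58.0, 167.0]]
227 [[508.0, 57.0, 161.0], [504.0, 54.0, 159.0], [502.0, 55.0, 159.0], [500.0, 56.0, 158.0], [498.0, 57.0, 158.0]]
px (array([532.15597772,  54.77376943,  72.03047975]), array([-0.85893701,  0.51189361,  0.01386138]), array([65.0629346 , 19.29479191,  6.64699081]))
py (array([507.82345412,  89.95108708,  98.29182793]), array([ 0.2852076 ,  0.48319253, -0.82775697]), array([131.65356406,  10.28996899,   5.41223265]))
top (array([517.20147972,  11.9756355 , 108.83374401]), array([ 0.01395832,  0.57044683, -0.82121591]), array([61.082634  ,  2.2252494 ,  1.50841043]))
```

```bash
python3 - <<'E'
from meas import *
s=load("scene_b")
for name in("scene_b","scene0"):
    s=load(name);P=pts(s);ok=s["z_map"]>100
    def g(box,off):
        x0,y0,x1,y1=box;sl=(slice(off[1]+y0//7,off[1]+y1//7),slice(off[0]+x0//7,off[0]+x1//7))
        return P[sl][ok[sl]]
    if name=="scene_b":
        n=g((95,195,180,290),(320,155)); a=np.radians(46);d=n[:,:2]@[np.cos(a),np.sin(a)]
        e=n[:,:2]@[-np.sin(a),np.cos(a)]
        print("neck",np.median(d)-16,np.percentile(d,[25,75]),"tcp",500.5*np.cos(a)+49.3*np.sin(a),"lat",np.median(e))
        # shank axis near: max along camera azimuth
    A=g((85,170,160,400),(310,225));B=g((200,200,320,280),(310,225))
    print("+x",np.median(A[:,0]),np.percentile(A[:,0],[25,75]),A[:,1].mean(),"+y",np.median(B[:,1]),np.percentile(B[:,1],[25,75]),B[:,0].mean())
    T=g((80,105,330,150),(310,225)); 
    T=T[T[:,2]>100];print("z top",np.median(T[:,2]))
E
```

```text
neck 381.1141727303417 [396.08301944 398.39614398] tcp 383.1399665714236 lat -325.7605111529492
+x 530.8420124969089 [530.03065008 531.40477796] 50.57367848800236 +y 79.83824126059153 [78.73143703 80.70638219] 500.69769937051717
z top 115.46930922153615
+x 530.7033316239655 [530.02957731 531.39557405] 50.65166380542722 +y 79.86383344944636 [78.82336285 80.8208595 ] 500.73030919316506
z top 115.65343266634841
```

```bash
python3 mv.py 501.8 51 150 -44
```

```text
t 4.8 tcp [500.7  49.1 230.5] jaw -44.2 F [-0.4  0.1 -4.7] w 31.2 q6 0.81
shift [-0.013, 0.537, -0.005] turn [-0.005, -0.005, -0.003]
```

Request:
send_rows(
  plan=[
    [-0.013,0.05,-0.005,0,0,0,0],
    [-0.013,0.15,-0.005,0,0,0,0],
    [-0.013,0.28,-0.005,0,0,0,0],
    [-0.013,0.4,-0.005,0,0,0,0],
    [-0.013,0.5,-0.005,0,0,0,0],
    [-0.013,0.535,-0.005,0,0,0,0],
    [-0.013,0.535,-0.005,0,0,0,0],
  ],
)

```text
clock: 5.68
ee_pos: [501.6, 50.9, 149.9]
tcp_rot: [0.275, -0.651, 0.652, -0.276]
wrist_force: [-0.2, 0.5, -3.5]
width: 31.4
```

```bash
python3 mv.py 501.8 51 138 -44;  python3 look.py c 250,200,100,100,6 310,170,60,100,7
```

```text
t 5.67 tcp [501.6  50.9 149.9] jaw -44.2 F [-0.2  0.5 -3.5] w 31.4 q6 0.81
shift [-0.001, 0.08, 0.0] turn [-0.004, -0.005, -0.002]
```

View pics/scene_c.png

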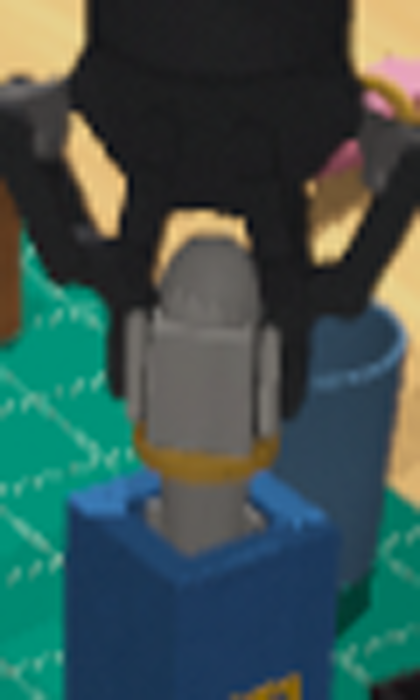

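```bash
cat > rel.py <<'E'
from meas import *
import sys
s=load(sys.argv[1]);x,y=float(sys.argv[2]),float(sys.argv[3]);P=pts(s);ok=s["z_map"]>100
b=[int(v) for v in sys.argv[4].split(",")]
sl=(slice(170+b[1]//7,170+b[3]//7),slice(310+b[0]//7,310+b[2]//7));n=P[sl][ok[sl]]
a=np.radians(float(sys.argv[5]));d=n[:,:2]@[np.cos(a),np.sin(a)];c=np.array([500.75,49.85])
print("stake d",np.median(d)-16,"socket d",c@[np.cos(a),np.sin(a)],"tcp d",x*np.cos(a)+y*np.sin(a),"iqr",np.percentile(d,[25,75]), "lat",np.median(n[:,:2]@[-np.sin(a),np.cos(a)]),"sock lat",c@[-np.sin(a),np.cos(a)],"tcp lat",-x*np.sin(a)+y*np.cos(a))
E
python3 rel.py scene_c 501.6 50.9 160,345,245,430 46
```

```text
stake d 383.57390185377415 socket d 383.70926805422465 tcp d 385.0550344594704 iqr [398.30147198 400.67399884] lat -324.8312129889645 sock lat -325.5806852521985 tcp lat -325.4627327935044
```

Request:
send_rows(
  plan=[
    [-0.001,0.03,0,0,0,0,0],
    [-0.001,0.06,0,0,0,0,0],
    [-0.001,0.08,0,0,0,0,0],
    [-0.001,0.08,0,0,0,0,0],
  ],
)

```text
clock: 6.28
ee_pos: [502.1, 51.0, 138.4]
tcp_rot: [0.274, -0.651, 0.652, -0.276]
wrist_force: [0.6, -1.1, -4.5]
width: 31.1
```

```bash
python3 mv.py 501.8 51 134 -44
```

```text
t 6.28 tcp [502.1  51.  138.4] jaw -44.2 F [ 0.6 -1.1 -4.5] w 31.1 q6 0.81
shift [0.001, 0.029, -0.002] turn [-0.005, -0.005, -0.003]
```

Request:
send_rows(
  plan=[
    [0,0.01,0,0,0,0,0],
    [0,0.022,0,0,0,0,0],
    [0,0.029,0,0,0,0,0],
    [0,0.029,0,0,0,0,0],
  ],
)

```text
clock: 6.78
ee_pos: [502.3, 50.9, 134.0]
tcp_rot: [0.274, -0.651, 0.652, -0.276]
wrist_force: [1.0, -2.8, -2.8]
width: 31.3
```

```bash
python3 mv.py 501.8 51 130 -14
```

```text
t 6.78 tcp [502.3  50.9 134. ] jaw -44.2 F [ 1.  -2.8 -2.8] w 31.3 q6 0.81
shift [0.002, 0.027, -0.003] turn [-0.006, -1.005, -0.002]
```

Request:
send_rows(
  plan=[
    [0.002,0.004,0.002,0,-0.2,0,0],
    [0.002,0.008,0.002,0,-0.4,0,0],
    [0.002,0.013,0.002,0,-0.6,0,0],
    [0.002,0.018,0.002,0,-0.8,0,0],
    [0.002,0.023,0.002,0,-1,0,0],
  ],
)

```text
clock: 7.4
ee_pos: [502.1, 50.6, 130.7]
tcp_rot: [0.435, -0.556, 0.558, -0.436]
wrist_force: [-1.9, 0.0, 1.5]
width: 31.4
```

```bash
python3 mv.py 502 50.6 126.7 1; python3 -c "
from bench import bot;print(bot.sense()['ft_torque'])"
```

```text
t 7.4 tcp [502.1  50.6 130.7] jaw -14.0 F [-1.9  0.   1.5] w 31.4 q6 0.29
shift [0.0, 0.026, -0.0] turn [-0.006, -0.499, 0.0]
[ 0.00264104  0.33859193 -0.109233  ]
```

Request:
send_rows(
  plan=[
    [0,0.006,0,0,-0.12,0,0],
    [0,0.012,0,0,-0.24,0,0],
    [0,0.018,0,0,-0.36,0,0],
    [0,0.024,0,0,-0.47,0,0],
    [0,0.026,0,0,-0.507,0,0],
  ],
)

```text
clock: 8.02
ee_pos: [502.0, 50.8, 127.3]
tcp_rot: [-0.505, 0.493, -0.495, 0.506]
wrist_force: [-2.9, -1.1, 13.2]
width: 31.5
```

```bash
python3 mv.py 502 50.6 126 1.2; python3 look.py d 250,200,100,100,6 310,170,60,100,7
```

```text
t 8.03 tcp [502.   50.8 127.3] jaw 1.3 F [-2.9 -1.1 13.2] w 31.5 q6 0.02
shift [0.001, 0.009, 0.0] turn [-0.006, 0.003, 0.001]
```

View pics/scene_d.png

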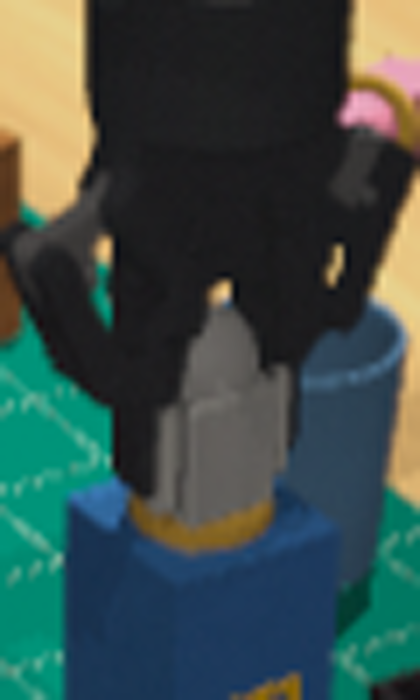

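Request:
send_rows(
  plan=[
    [0,0.006,0,0,-0.1,0,0],
    [0,0.012,0,0,0.1,0,0],
    [0,0.014,0,0,0.003,0,0],
  ],
)

```text
clock: 8.5
ee_pos: [502.2, 50.8, 126.6]
tcp_rot: [-0.504, 0.494, -0.496, 0.506]
wrist_force: [-8.8, -2.8, 37.9]
width: 31.5
```

```bash
python3 mv.py 502 50.6 126 1.2
```

```text
t 8.5 tcp [502.2  50.8 126.6] jaw 1.1 F [-8.8 -2.8 37.9] w 31.5 q6 0.02
shift [0.002, 0.004, -0.001] turn [-0.008, -0.004, 0.0]
```

Request:
send_rows(
  plan=[
    [0,0,0,0,0,0,0],
    [0,0,0,0,0,0,1],
    [0,0,0,0,0,0,1],
    [0,0,0,0,0,0,1],
    [0,-0.15,0,0,0,0,1],
    [0,-0.4,0,0,0,0,1],
    [0,-0.6,0,0,0,0,1],
    [0,-0.6,0,0,0,0,1],
  ],
)

```text
clock: 9.5
ee_pos: [503.2, 51.0, 218.6]
tcp_rot: [-0.503, 0.493, -0.497, 0.507]
wrist_force: [-0.3, 0.2, -0.1]
width: 85.6
```

```bash
python3 mv.py 455.8 369.5 120 -14.8; python3 look.py e 250,200,100,100,6 310,170,60,100,7
```

```text
t 9.5 tcp [503.2  51.  218.6] jaw 1.1 F [-0.3  0.2 -0.1] w 85.6 q6 0.02
shift [-2.129, 0.655, -0.28] turn [-0.015, 0.53, -0.002]
```

View pics/scene_e.png

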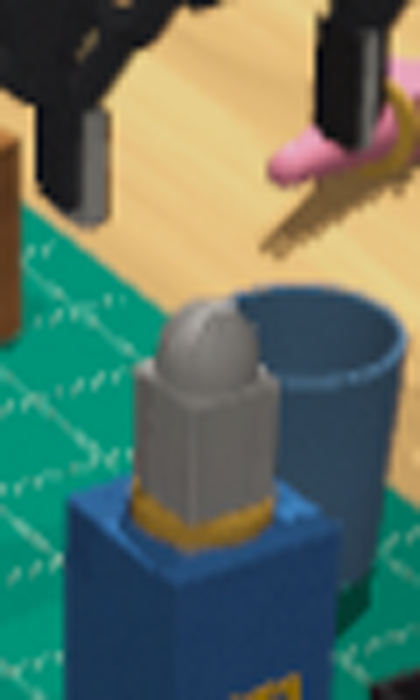

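Request:
send_rows(
  plan=[
    [-0.3,0,-0.04,0,0.1,0,1],
    [-0.65,0,-0.1,0,0.2,0,1],
    [-1,0.05,-0.13,0,0.3,0,1],
    [-1,0.1,-0.13,0,0.53,0,1],
  ],
)

```text
clock: 10.1
ee_pos: [478.4, 203.4, 199.9]
tcp_rot: [0.431, -0.559, 0.561, -0.432]
wrist_force: [0.1, -0.9, -0.5]
width: 85.4
```

```bash
python3 mv.py 455.8 369.5 120 -14.8
```

```text
t 10.1 tcp [478.4 203.4 199.9] jaw -14.8 F [ 0.1 -0.9 -0.5] w 85.4 q6 0.6
shift [-1.032, 0.532, -0.429] turn [-0.005, 0.001, -0.001]
```

Request:
send_rows(
  plan=[
    [-0.3,0.1,-0.12,0,0,0,1],
    [-0.65,0.25,-0.27,0,0,0,1],
    [-1,0.4,-0.42,0,0,0,1],
    [-1,0.53,-0.429,0,0,0,1],
    [-1,0.53,-0.429,0,0,0,1],
  ],
)

```text
clock: 10.72
ee_pos: [452.7, 364.2, 117.8]
tcp_rot: [0.433, -0.559, 0.56, -0.431]
wrist_force: [-1.3, -0.4, 0.3]
width: 85.3
```

```bash
python3 mv.py 455.8 369.5 50 -14.8; python3 look.py f 100,190,250,130,3 310,170,180,220,3
```

```text
t 10.72 tcp [452.7 364.2 117.8] jaw -14.7 F [-1.3 -0.4  0.3] w 85.3 q6 0.88
shift [-0.041, 0.452, 0.011] turn [0.001, 0.003, 0.006]
```

View pics/scene_f.png

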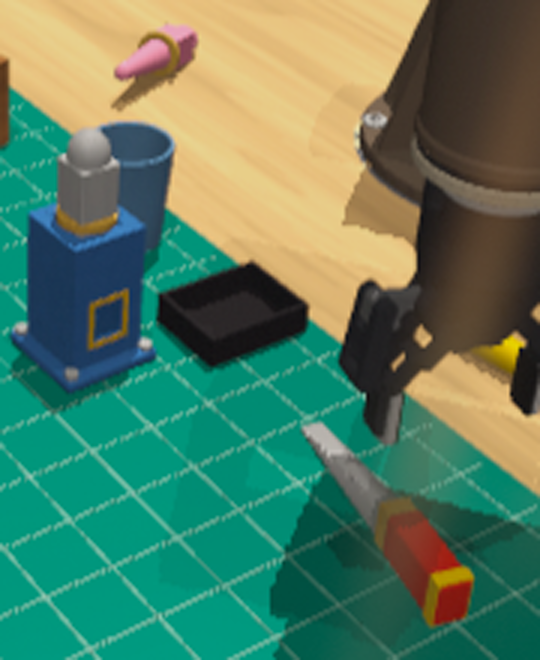

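View pics/top_f.png

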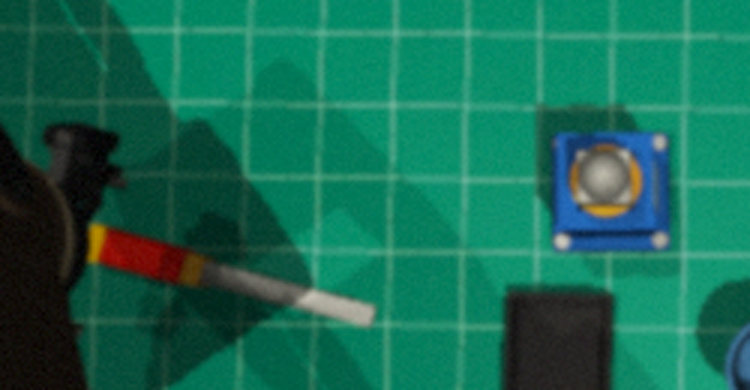

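Request:
send_rows(
  plan=[
    [-0.041,0.15,0.011,0,0,0,1],
    [-0.041,0.45,0.011,0,0,0,1],
    [-0.041,0.45,0.011,0,0,0,1],
  ],
)

```text
clock: 11.2
ee_pos: [456.6, 367.9, 51.0]
tcp_rot: [0.432, -0.56, 0.561, -0.43]
wrist_force: [0.0, 0.3, 0.0]
width: 85.6
```

```bash
python3 mv.py 455.8 369.5 6 -14.8; python3 look.py g 100,230,150,80,5 400,260,100,140,5
```

```text
t 11.2 tcp [456.6 367.9  51. ] jaw -14.9 F [0.  0.3 0. ] w 85.6 q6 0.89
shift [-0.01, 0.3, -0.008] turn [0.001, -0.002, 0.007]
```

View pics/scene_g.png

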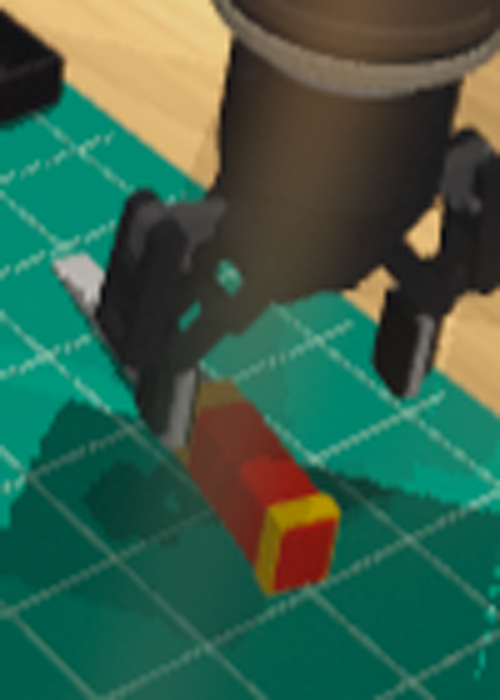

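Request:
send_rows(
  plan=[
    [-0.01,0.15,-0.008,0,0,0,1],
    [-0.01,0.3,-0.008,0,0,0,1],
    [-0.01,0.3,-0.008,0,0,0,0.5],
    [-0.01,0.3,-0.008,0,0,0,0],
    [-0.01,0.3,-0.008,0,0,0,0],
    [-0.01,0.3,-0.008,0,0,0,0],
    [-0.01,0.3,-0.008,0,0,0,0],
  ],
)

```text
clock: 12.18
ee_pos: [458.2, 371.5, 10.0]
tcp_rot: [0.43, -0.56, 0.561, -0.432]
wrist_force: [-1.3, -2.6, 14.8]
width: 23.2
```

```bash
python3 mv.py 455.8 369.5 60 -14.8
```

```text
t 12.18 tcp [458.2 371.5  10. ] jaw -14.8 F [-1.3 -2.6 14.8] w 23.2 q6 0.89
shift [0.017, -0.333, -0.011] turn [-0.006, -0.002, -0.002]
```

Request:
send_rows(
  plan=[
    [0,-0.1,0,0,0,0,0],
    [0,-0.3,0,0,0,0,0],
    [0,-0.5,0,0,0,0,0],
    [0,-0.5,0,0,0,0,0],
  ],
)

```text
clock: 12.68
ee_pos: [459.2, 372.5, 88.0]
tcp_rot: [0.429, -0.56, 0.561, -0.434]
wrist_force: [-0.3, 0.7, -2.0]
width: 23.0
```

```bash
python3 mv.py 497.3 275 85 1.2
```

```text
t 12.68 tcp [459.2 372.5  88. ] jaw -14.8 F [-0.3  0.7 -2. ] w 23.0 q6 0.89
shift [0.564, 0.02, 0.412] turn [-0.013, -0.535, -0.007]
```

Request:
send_rows(
  plan=[
    [0.15,0,0.1,0,-0.15,0,0],
    [0.3,0,0.25,0,-0.3,0,0],
    [0.45,0,0.35,0,-0.45,0,0],
    [0.564,0.02,0.412,0,-0.535,0,0],
    [0.564,0.02,0.412,0,-0.535,0,0],
    [0.564,0.02,0.412,0,-0.535,0,0],
  ],
)

```text
clock: 13.42
ee_pos: [497.1, 275.2, 84.7]
tcp_rot: [-0.503, 0.494, -0.496, 0.507]
wrist_force: [0.7, 1.1, -1.8]
width: 23.2
```

```bash
python3 mv.py 497.3 275 42 1.2; python3 look.py h 160,190,200,130,4 310,170,170,200,4
```

```text
t 13.43 tcp [497.1 275.2  84.7] jaw 1.1 F [ 0.7  1.1 -1.8] w 23.2 q6 0.43
shift [0.002, 0.285, -0.001] turn [-0.013, -0.002, -0.005]
```

View pics/scene_h.png

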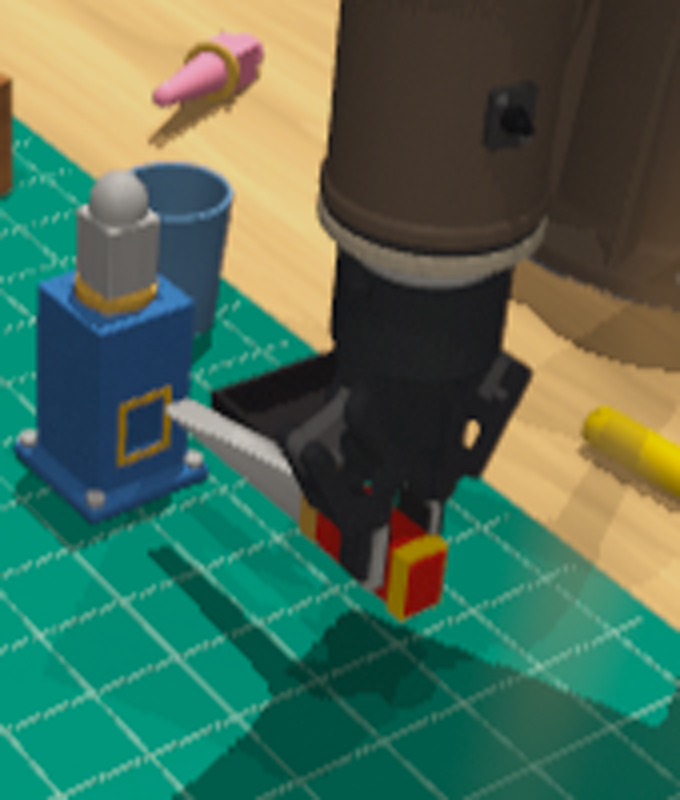

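View pics/top_h.png

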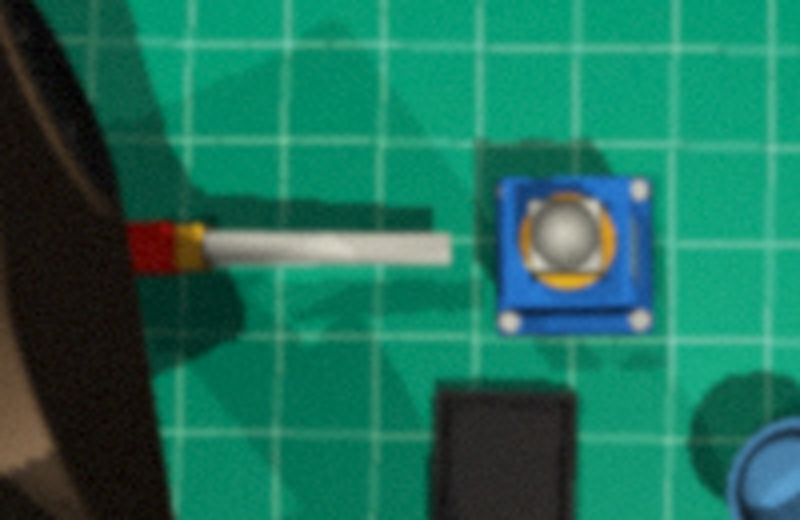

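```bash
python3 - <<'E'
from meas import *
t=load("top_h");s=load("scene_h")
f=lambda u,v:(160+u/4-.5*.75,190+v/4-.4)
print("tip",onz(t,*f(450,249),79),"ferrule front",onz(t,*f(205,247),103), "socket top",onz(t,*f(566,243),115))
T=f(450,249);S=(310+172/4,170+410/4) # tip in scene
a=ray(t,*T);b=ray(s,*S);k=np.linalg.lstsq(np.stack([a[1],-b[1]],1),b[0]-a[0],rcond=None)[0];print(a[0]+a[1]*k[0],b[0]+b[1]*k[1])
# scene: predicted underside points of blade
for x in (60,120,165): print(x,proj(s,[497.1+.021*(x+2.5),275.2-(x+2.5),75])*4-np.array([310*4,170*4]))
P=pts(t);print([P[int(190+v/4),int(160+u/4)].round(1).tolist() for u,v in((440,248),(220,248),(160,248))])
E
```

```text
tip [500.01856365 107.99363705  79.        ] ferrule front [497.73202306 221.60865248 103.        ] socket top [501.19035964  51.16107975 115.        ]
[500.30494114 108.33127809  74.69461866] [501.23418575 107.6462013   74.70270266]
60 [298.69409024 514.16747193]
120 [224.86976448 452.50942662]
165 [173.05253592 409.23169949]
[[499.5, 111.9, 81.7], [496.6, 213.7, 103.5], [495.5, 239.8, 114.8]]
```

Request:
send_rows(
  plan=[
    [0,0.1,0.002,0,0,0,0],
    [0,0.2,0.002,0,0,0,0],
    [0,0.285,0.003,0,0,0,0],
    [0,0.288,0.003,0,0,0,0],
    [0,0.288,0.003,0,0,0,0],
  ],
)

```text
clock: 14.15
ee_pos: [497.9, 275.7, 41.6]
tcp_rot: [-0.503, 0.494, -0.496, 0.508]
wrist_force: [-0.7, -0.6, -3.1]
width: 22.9
```

```bash
python3 mv.py 498.8 205 41.5 1.2; python3 look.py i 160,190,200,130,4 310,210,170,150,4
```

```text
t 14.15 tcp [497.9 275.7  41.6] jaw 1.2 F [-0.7 -0.6 -3.1] w 22.9 q6 0.43
shift [0.471, -0.001, -0.004] turn [-0.013, 0.0, -0.005]
```

View pics/scene_i.png

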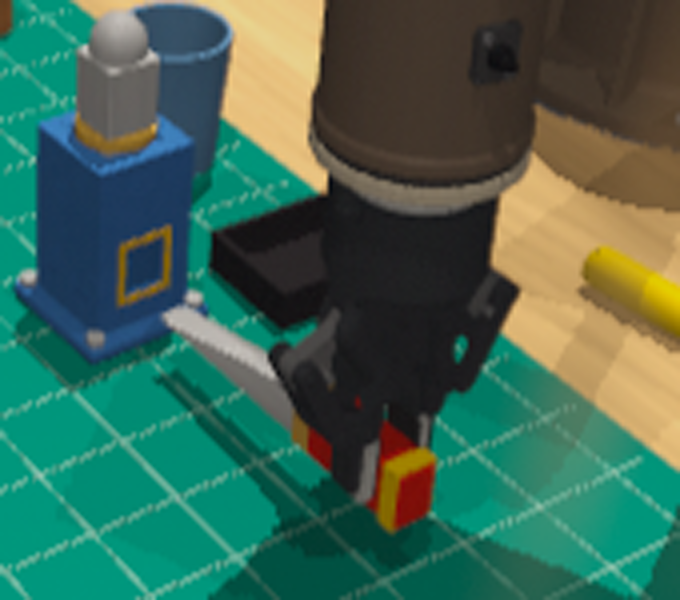

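Request:
send_rows(
  plan=[
    [0.08,0,-0.001,0,0,0,0],
    [0.15,0,-0.001,0,0,0,0],
    [0.22,0,-0.002,0,0,0,0],
    [0.27,0,-0.002,0,0,0,0],
    [0.27,0,-0.002,0,0,0,0],
  ],
)

```text
clock: 14.88
ee_pos: [498.7, 234.6, 41.9]
tcp_rot: [-0.502, 0.494, -0.496, 0.508]
wrist_force: [0.3, 0.6, -3.0]
width: 22.9
```

```bash
python3 mv.py 499.6 205 41.5 1.2; python3 look.py j 160,190,200,130,4 310,210,120,120,5
```

```text
t 14.88 tcp [498.7 234.6  41.9] jaw 1.2 F [ 0.3  0.6 -3. ] w 22.9 q6 0.36
shift [0.198, 0.002, 0.002] turn [-0.014, -0.001, -0.006]
```

View pics/scene_j.png

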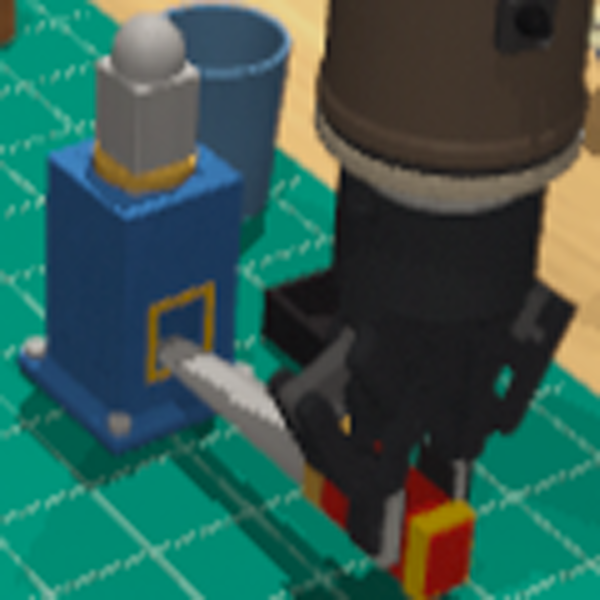

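Request:
send_rows(
  plan=[
    [0.05,0.004,0.002,0,0,0,0],
    [0.11,0.006,0.002,0,0,0,0],
    [0.17,0.008,0.002,0,0,0,0],
    [0.198,0.01,0.002,0,0,0,0],
    [0.198,0.01,0.002,0,0,0,0],
  ],
)

```text
clock: 15.6
ee_pos: [499.8, 205.3, 40.4]
tcp_rot: [-0.502, 0.494, -0.496, 0.508]
wrist_force: [0.1, -0.1, -2.0]
width: 23.1
```

```bash
python3 mv.py 500.2 175 40 1.2
```

```text
t 15.6 tcp [499.8 205.3  40.4] jaw 1.2 F [ 0.1 -0.1 -2. ] w 23.1 q6 0.31
shift [0.202, 0.002, -0.002] turn [-0.015, -0.002, -0.006]
```

Request:
send_rows(
  plan=[
    [0.05,0.004,-0.001,0,0,0,0],
    [0.1,0.004,-0.001,0,0,0,0],
    [0.15,0.004,-0.002,0,0,0,0],
    [0.2,0.004,-0.002,0,0,0,0],
    [0.2,0.004,-0.002,0,0,0,0],
  ],
)

```text
clock: 16.23
ee_pos: [500.8, 175.1, 40.0]
tcp_rot: [-0.502, 0.494, -0.496, 0.508]
wrist_force: [0.5, 2.9, 1.7]
width: 22.9
```

```bash
python3 mv.py 500.8 146 40 1.2;python3 look.py k 160,190,200,130,4 310,170,120,140,5
```

```text
t 16.23 tcp [500.8 175.1  40. ] jaw 1.1 F [0.5 2.9 1.7] w 22.9 q6 0.26
shift [0.194, -0.001, -0.003] turn [-0.017, -0.003, -0.007]
```

View pics/scene_k.png

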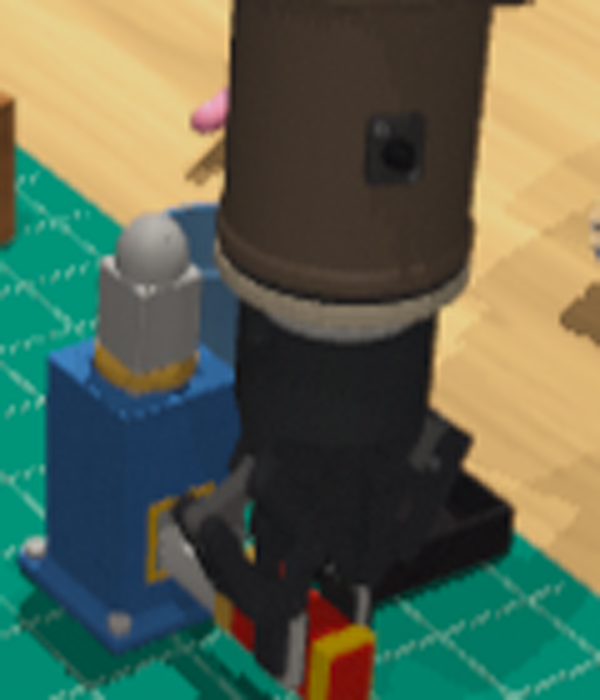

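```bash
python3 - <<'E'
from meas import *
s=load("scene_k")
for y in (196,201.6,206): print(y,((proj(s,[500.2,y,64])+.5-[310,170])*5).round(),((proj(s,[500.2,y,47])+.5-[310,170])*5).round())
for k in"hijk":
    s=load("scene_"+k);h=cv2.cvtColor(s["frame"],cv2.COLOR_BGR2HSV)
    m=cv2.inRange(h,(22,150,120),(35,255,255));m[:250]=0;m[:,:365]=0;m[:,420:]=0
    v,u=np.nonzero(m);print(k,len(u),u.mean(),v.mean(),u.max(),v.max())
E
```

```text
196 [345. 646.] [342. 680.]
201.6 [353. 654.] [351. 687.]
206 [360. 660.] [357. 693.]
h 90 411.34444444444443 312.1111111111111 419 324
i 87 409.3333333333333 329.48275862068965 418 341
j 82 395.3536585365854 317.6585365853659 404 329
k 72 375.7916666666667 302.0833333333333 384 313
```

```bash
python3 - <<'E'
from meas import *
A=[]
for k in "fjk":
    s=load("scene_"+k);A.append(cv2.resize(s["frame"][200:280,310:380],None,fx=3.7,fy=3.7,interpolation=2))
cv2.imwrite("pics/cmp.png",np.hstack(A))
E
```

```text
(no output)
```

View pics/cmp.png

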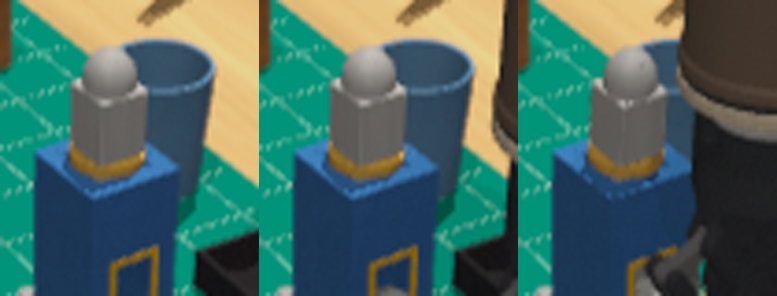

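View pics/top_k.png

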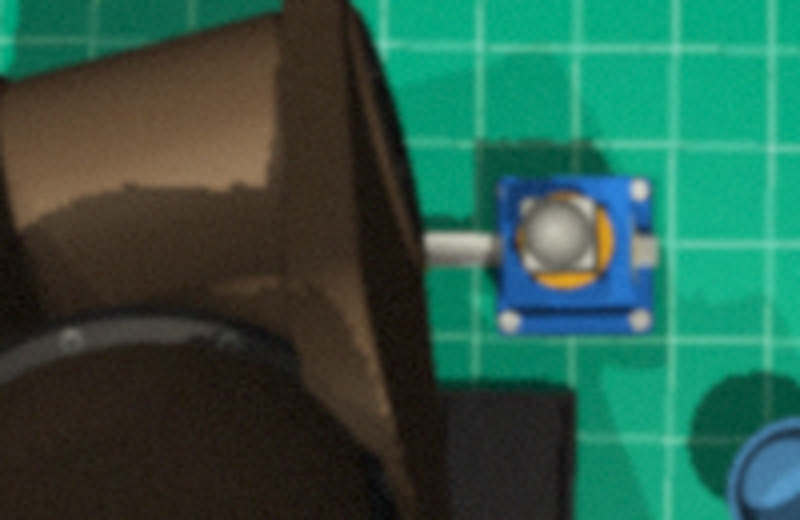

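```bash
python3 - <<'E'
from meas import *
for k in "hk":
    t=load("top_"+k)
    f=lambda u,v:(160+u/4-.375,190+v/4-.4)
    if k=="k":print("tip",onz(t,*f(655,250),34))
    crop(t,"z"+k,280,225,50,50,8)
E
```

```text
tip [503.95990335   9.20316361  34.        ]
```

View pics/zh.png

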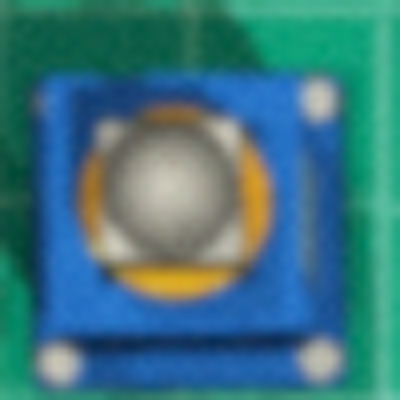

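View pics/zk.png

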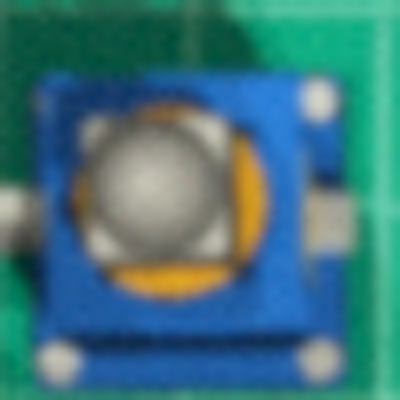

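Request:
send_rows(
  plan=[
    [0.04,0,-0.001,0,0,0,0],
    [0.08,0,-0.001,0,0,0,0],
    [0.1,0,-0.001,0,0,0,0],
  ],
)

```text
clock: 16.7
ee_pos: [501.4, 160.8, 40.1]
tcp_rot: [-0.501, 0.494, -0.496, 0.509]
wrist_force: [-0.6, 17.1, 1.7]
width: 23.3
```

```bash
python3 mv.py 500.8 146 40 1.2;python3 look.py l 280,225,50,50,8 310,170,70,100,6
```

```text
t 16.7 tcp [501.4 160.8  40.1] jaw 1.1 F [-0.6 17.1  1.7] w 23.3 q6 0.23
shift [0.098, 0.0, -0.006] turn [-0.019, -0.003, -0.009]
```

View pics/scene_l.png

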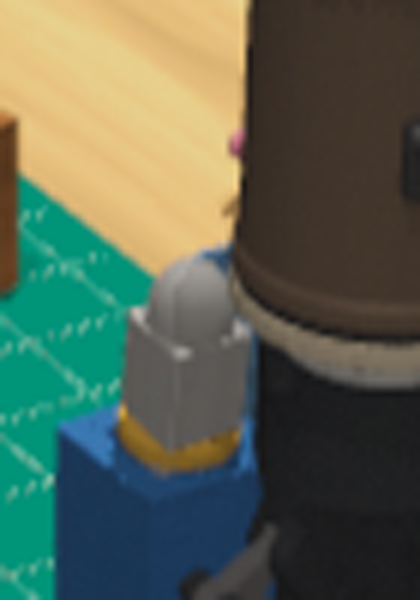

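View pics/top_l.png

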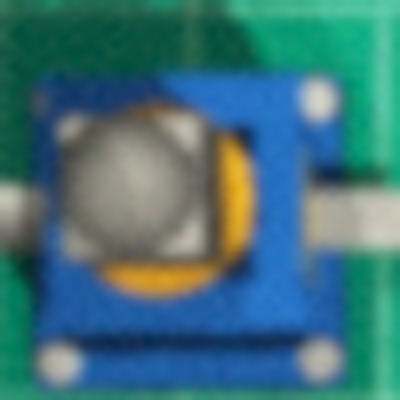

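Request:
send_rows(
  plan=[
    [0.03,0,-0.002,0,0,0,0],
    [0.07,0,-0.003,0,0,0,0],
    [0.1,0,-0.004,0,0,0,0],
    [0.1,0,-0.004,0,0,0,0],
  ],
)

```text
clock: 17.3
ee_pos: [501.3, 145.6, 40.2]
tcp_rot: [-0.501, 0.494, -0.496, 0.509]
wrist_force: [1.7, 7.0, 1.2]
width: 23.1
```

```bash
python3 mv.py 500.8 146 40 1.2;python3 look.py m 280,225,50,50,8 310,170,70,100,6
```

```text
t 17.3 tcp [501.3 145.6  40.2] jaw 1.1 F [1.7 7.  1.2] w 23.1 q6 0.2
shift [-0.003, 0.001, -0.004] turn [-0.02, -0.003, -0.009]
```

View pics/scene_m.png

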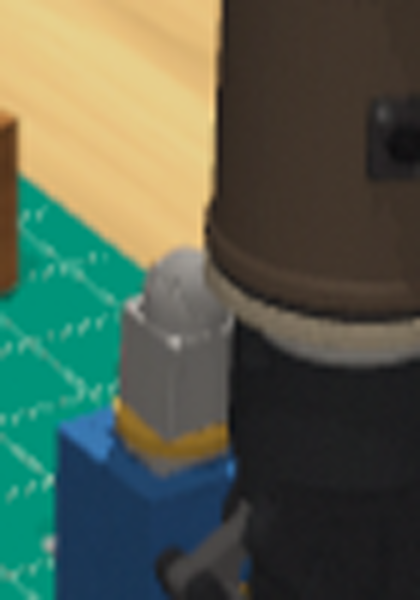

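View pics/top_m.png

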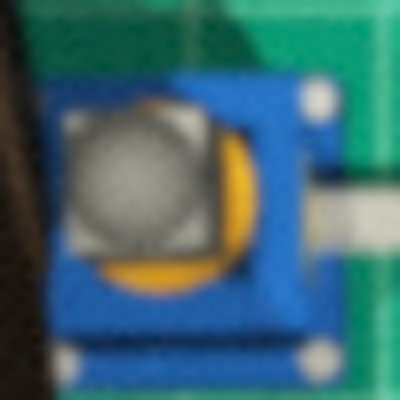

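Request:
send_rows(
  plan=[
    [0.02,0,-0.002,0,0,0,0],
    [0.035,0,-0.002,0,0,0,0],
    [0.035,0,-0.002,0,0,0,0],
  ],
)

```text
clock: 17.77
ee_pos: [501.3, 140.6, 40.1]
tcp_rot: [-0.501, 0.494, -0.497, 0.509]
wrist_force: [0.2, 8.4, 0.4]
width: 22.8
```

```bash
python3 mv.py 500.8 139 40 1.2;python3 look.py n 270,215,90,60,8 310,170,70,100,6
python3 - <<'E'
from meas import *
t=load("top_n")
import pickle
print("tip guess uses crop")
E
```

```text
t 17.77 tcp [501.3 140.6  40.1] jaw 1.1 F [0.2 8.4 0.4] w 22.8 q6 0.19
shift [0.011, 0.001, -0.004] turn [-0.021, -0.003, -0.01]
tip guess uses crop
```

View pics/scene_n.png

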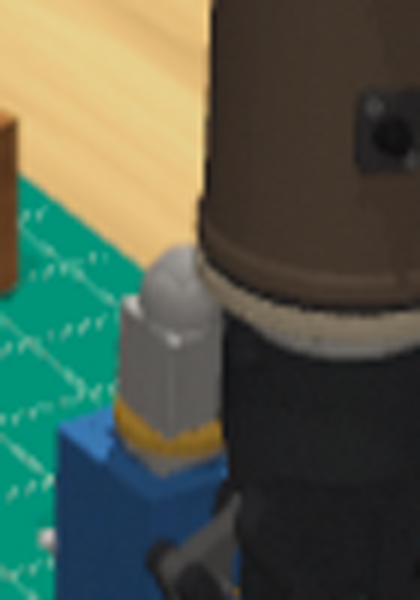

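View pics/top_n.png

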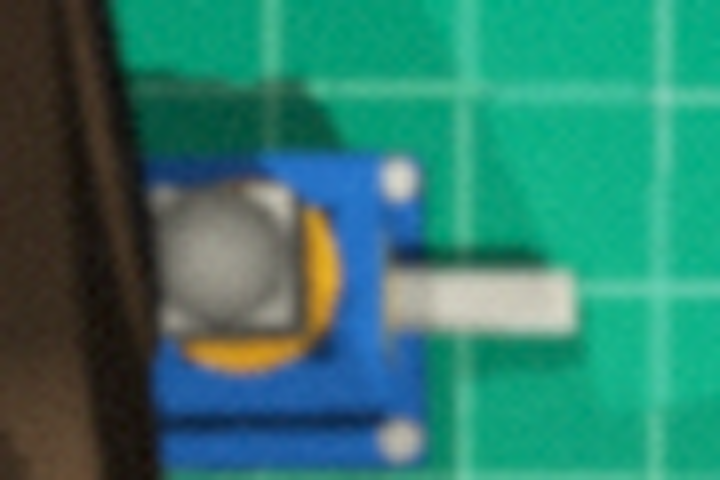

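```bash
python3 - <<'E'
from meas import *
t=load("top_n");print("tip",onz(t,270+577/8-.44,215+300/8-.44,34), "past", 50.8-onz(t,270+577/8-.44,215+300/8-.44,34)[1])
s=load("scene_n");s0=load("scene_f")
# depth: compare z of collar/neck; collar lower rim visible points
for n,c in(("scene_f",None),("scene_n",None)):
    s=load(n);h=cv2.cvtColor(s["frame"],cv2.COLOR_BGR2HSV);m=cv2.inRange(h,(15,110,60),(32,255,255));m[:225]=0;m[256:]=0;m[:,:325]=0;m[:,350:]=0
    P=pts(s)[m>0];ok=np.abs(P[:,1]-60)<40;P=P[ok];print(n,len(P),P.mean(0).round(1),np.percentile(P[:,2],[5,50,95]).round(1))
    v,u=np.nonzero(m)
    for uu in range(328,347,3): print(uu,v[u==uu].min() if (u==uu).any() else 0,v[u==uu].max() if (u==uu).any() else 0,end=" | ")
    print()
E
```

```text
tip [504.55695978 -27.32444107  34.        ] past 78.12444107141397
scene_f 82 [510.1  62.3 123. ] [118.5 123.6 126.6]
328 0 0 | 331 241 245 | 334 243 246 | 337 245 247 | 340 244 247 | 343 243 247 | 346 242 245 | 
scene_n 78 [512.5  63.2 129.2] [119.2 130.4 133.9]
328 0 0 | 331 238 243 | 334 241 244 | 337 243 245 | 340 242 245 | 343 241 245 | 346 240 244 |
```

```bash
python3 - <<'E'
from meas import *
for n,(u,v),o,f in(("top_h",(172,187),(280,225),8),("top_n",(220,255),(270,215),8)):
    t=load(n)
    for z in (165,180,185): print(n,z,onz(t,o[0]+u/f-.44,o[1]+v/f-.44,z).round(1))
t=load("top_n");P=pts(t)
print("arm edge pts",[P[v,285].round(0).tolist() for v in (225,240,250,260)],P[245,282:290].round(0).tolist())
E
```

```text
top_h 165 [502.   49.8 165. ]
top_h 180 [500.9  49.3 180. ]
top_h 185 [500.5  49.2 185. ]
top_n 165 [504.6  57.  165. ]
top_n 180 [503.5  56.4 180. ]
top_n 185 [503.1  56.2 185. ]
arm edge pts [[517.0, 66.0, 393.0], [492.0, 63.0, 446.0], [479.0, 62.0, 442.0], [463.0, 60.0, 490.0]] [[481.0, 64.0, 491.0], [484.0, 64.0, 460.0], [485.0, 64.0, 448.0], [485.0, 62.0, 447.0], [485.0, 61.0, 443.0], [486.0, 60.0, 436.0], [487.0, 60.0, 420.0], [505.0, 70.0, 189.0]]
```

Request:
send_rows(
  plan=[
    [0.012,0,0,0,0,0,0],
    [0.022,0,0,0,0,0,0],
    [0.022,0,0,0,0,0,0],
  ],
)

```text
clock: 18.25
ee_pos: [501.4, 137.5, 40.2]
tcp_rot: [-0.501, 0.494, -0.497, 0.509]
wrist_force: [0.9, 6.1, 0.9]
width: 22.9
```

```bash
python3 mv.py 501.3 141 130 1.2;python3 look.py o 270,215,90,60,8 310,170,70,100,6
python3 - <<'E'
from meas import *
for n in("scene_f","scene_o"):
    s=load(n);h=cv2.cvtColor(s["frame"],cv2.COLOR_BGR2HSV);m=cv2.inRange(h,(15,110,60),(32,255,255));m[:225]=0;m[256:]=0;m[:,:325]=0;m[:,350:]=0
    P=pts(s)[m>0];P=P[np.abs(P[:,1]-60)<40];print(n,len(P),P.mean(0).round(1))
E
```

```text
t 18.25 tcp [501.4 137.5  40.2] jaw 1.1 F [0.9 6.1 0.9] w 22.9 q6 0.18
shift [-0.027, -0.599, 0.006] turn [-0.021, -0.003, -0.01]
scene_f 82 [510.1  62.3 123. ]
scene_o 73 [513.5  63.8 130.1]
```

View pics/top_o.png

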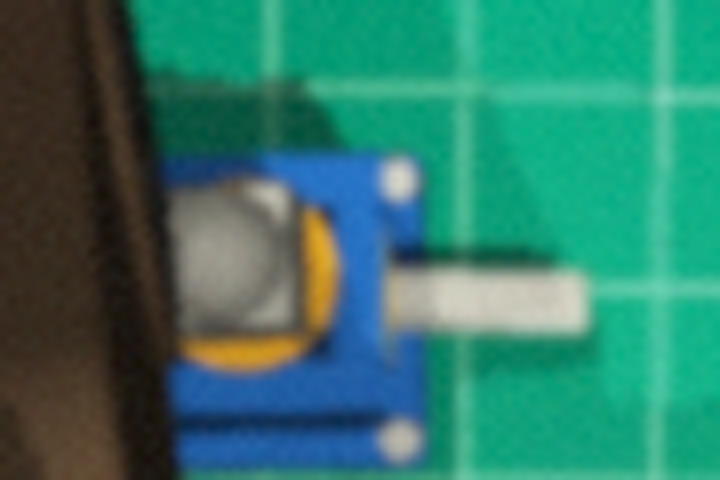

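Request:
send_rows(
  plan=[
    [0,0,0,0,0,0,0.5],
    [0,0,0,0,0,0,1],
    [0,0,0,0,0,0,1],
    [0,-0.05,0,0,0,0,1],
    [-0.02,-0.3,0,0,0,0,1],
    [-0.04,-0.65,0,0,0,0,1],
    [-0.04,-1,0,0,0,0,1],
    [-0.04,-1,0,0,0,0,1],
  ],
)

```text
clock: 19.35
ee_pos: [501.8, 143.1, 194.5]
tcp_rot: [-0.499, 0.492, -0.498, 0.511]
wrist_force: [-0.2, 0.1, -0.6]
width: 85.8
```

```bash
python3 mv.py 501.3 141 240 1.2;python3 look.py p 210,205,150,80,5 310,170,90,110,6
python3 - <<'E'
from meas import *
for n in("scene_f","scene_p"):
    s=load(n);h=cv2.cvtColor(s["frame"],cv2.COLOR_BGR2HSV);m=cv2.inRange(h,(15,110,60),(32,255,255));m[:225]=0;m[256:]=0;m[:,:325]=0;m[:,350:]=0
    P=pts(s)[m>0];P=P[np.abs(P[:,1]-60)<40];print(n,len(P),P.mean(0).round(1))
E
```

```text
t 19.35 tcp [501.8 143.1 194.5] jaw 1.1 F [-0.2  0.1 -0.6] w 85.8 q6 0.2
shift [0.012, -0.303, 0.002] turn [-0.035, -0.002, -0.013]
scene_f 82 [510.1  62.3 123. ]
scene_p 82 [511.3  64.1 130.7]
```

View pics/top_p.png

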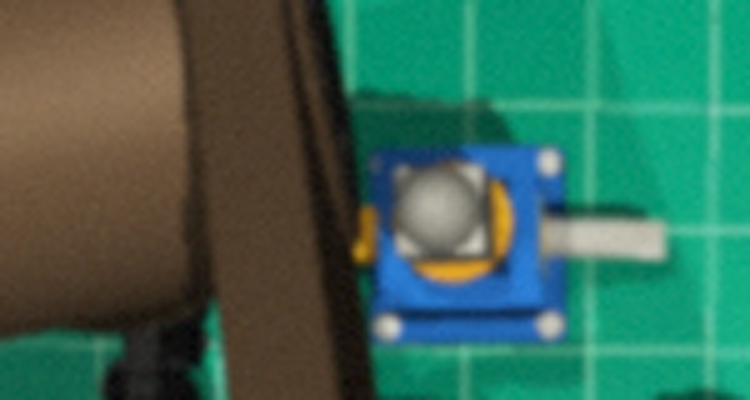

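View pics/scene_p.png

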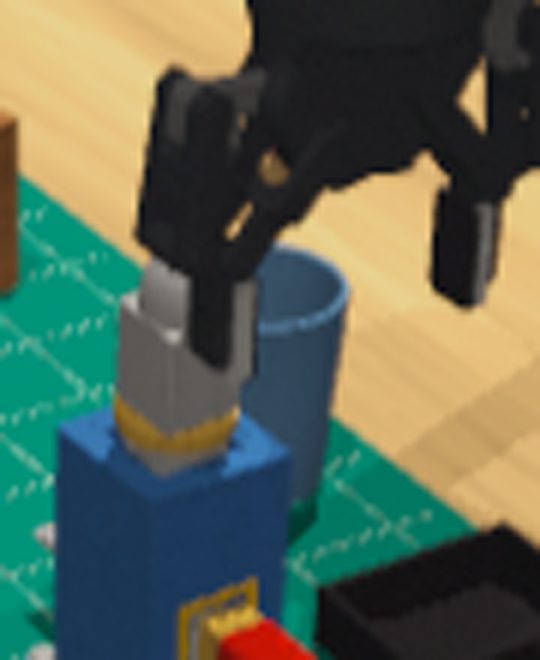

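Request:
send_rows(
  plan=[
    [0,-0.2,0,0,0,0,1],
    [0,-0.35,0,0,0,0,1],
    [0,-0.35,0,0,0,0,1],
  ],
)

```text
clock: 19.82
ee_pos: [499.2, 142.3, 243.5]
tcp_rot: [-0.5, 0.493, -0.497, 0.51]
wrist_force: [0.5, 0.9, -0.8]
width: 85.2
```

```bash
python3 mv.py 501.3 57 240 91.2;python3 look.py q 280,215,60,60,8 320,190,40,70,8
python3 - <<'E'
from meas import *
s=load("scene_f");crop(s,"scene_f2",320,190,40,70,8);t=load("top_h");crop(t,"top_h2",280,215,60,60,8)
a=cv2.imread("pics/scene_f2.png");b=cv2.imread("pics/scene_q.png");cv2.imwrite("pics/cmpq.png",np.hstack([a,b]))
a=cv2.imread("pics/top_h2.png");b=cv2.imread("pics/top_q.png");cv2.imwrite("pics/cmpq2.png",cv2.resize(np.hstack([a,b]),None,fx=.8,fy=.8))
E
```

```text
t 19.82 tcp [499.2 142.3 243.5] jaw 1.1 F [ 0.5  0.9 -0.8] w 85.2 q6 0.2
shift [0.569, 0.02, 0.002] turn [-0.028, -3.003, 0.011]
```

View pics/cmpq.png

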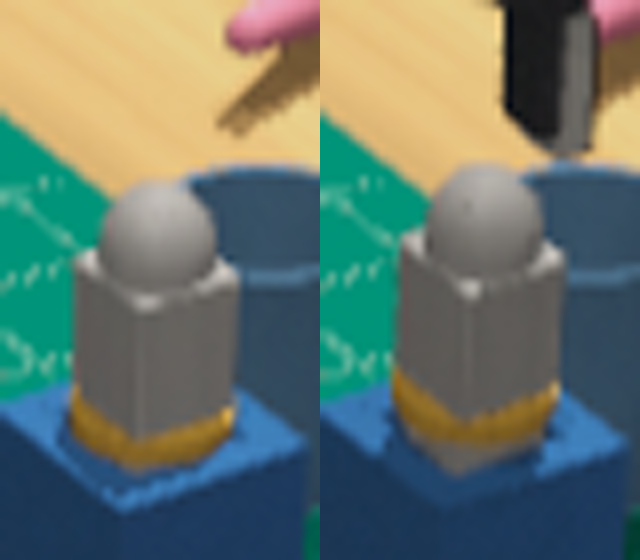

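View pics/cmpq2.png

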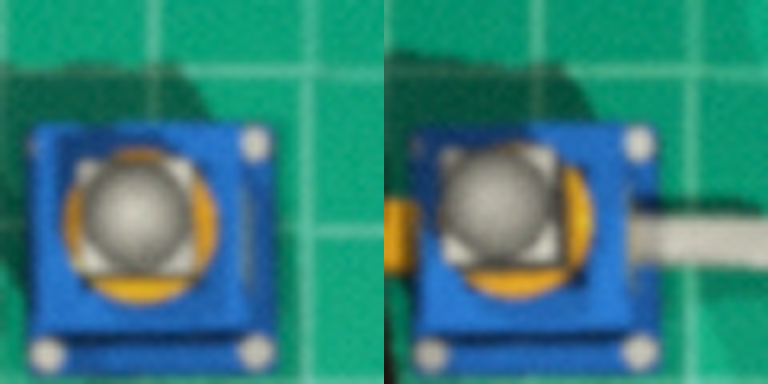

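```bash
python3 - <<'E'
from meas import *
t=load("top_q");s=load("scene_q")
def tri(T,S):
    a=ray(t,*T);b=ray(s,*S);k=np.linalg.lstsq(np.stack([a[1],-b[1]],1),b[0]-a[0],rcond=None)[0];return (a[0]+a[1]*k[0]+b[0]+b[1]*k[1])/2
g=lambda x,y:(280+x/6.4-.42,215+y/6.4-.42);h=lambda x,y:(320+x/8-.44,190+y/8-.44)
A=tri(g(133,215),h(158,235));B=tri(g(112,207),h(165,217));print(A,B,B-A)
E
```

```text
[500.87985988  50.65574319 175.4351593 ] [502.45789898  56.11140823 183.8644888 ] [1.5780391  5.45566504 8.4293295 ]
```

```bash
python3 mv.py 503 54.5 215 1.2
```

```text
t 19.93 tcp [498.4 142.1 242.1] jaw 1.1 F [-0.8 -0.2  0.1] w 85.2 q6 0.2
shift [0.586, 0.178, 0.018] turn [-0.02, -0.003, -0.01]
```

Request:
send_rows(
  plan=[
    [0.2,0,0.005,0,0,0,1],
    [0.4,0.05,0.01,-0.02,0,-0.01,1],
    [0.586,0.15,0.018,-0.02,0,-0.01,1],
    [0.586,0.178,0.018,-0.02,0,-0.01,1],
    [0.586,0.178,0.018,-0.02,0,-0.01,1],
  ],
)

```text
clock: 20.55
ee_pos: [502.4, 54.6, 213.9]
tcp_rot: [0.505, -0.496, 0.495, -0.504]
wrist_force: [1.0, 0.7, 0.6]
width: 85.6
```

```bash
python3 mv.py 503 54.5 137 1.2;python3 look.py r 280,215,60,60,8 310,140,80,120,6
```

```text
t 20.55 tcp [502.4  54.6 213.9] jaw 1.1 F [1.  0.7 0.6] w 85.6 q6 0.03
shift [0.001, 0.512, 0.005] turn [0.004, -0.004, -0.0]
```

View pics/scene_r.png

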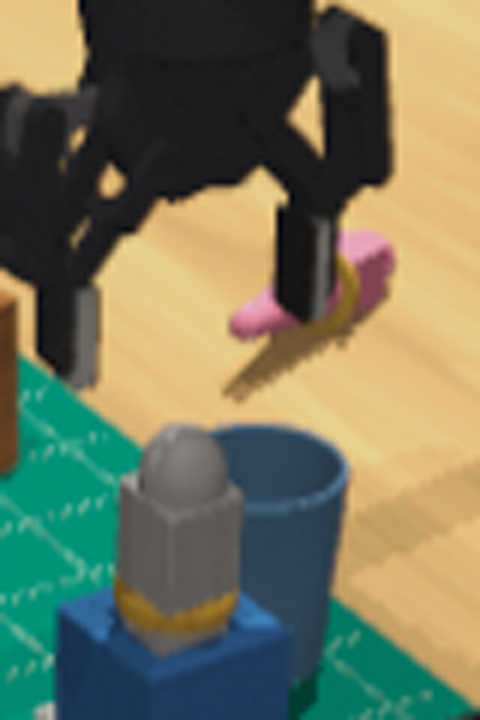

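Centred over the head (crop 185,465). Descend and grip.

Request:
send_rows(
  plan=[
    [0,0.2,0.003,0,0,0,1],
    [0,0.42,0.003,0,0,0,1],
    [0,0.51,0.003,0,0,0,1],
    [0,0.51,0.003,0,0,0,1],
    [0,0.51,0.003,0,0,0,0.3],
    [0,0.51,0.003,0,0,0,0],
    [0,0.51,0.003,0,0,0,0],
    [0,0.51,0.003,0,0,0,0],
  ],
)

```text
clock: 21.65
ee_pos: [503.3, 55.1, 138.9]
tcp_rot: [0.505, -0.495, 0.495, -0.505]
wrist_force: [-2.7, 0.3, 9.5]
width: 31.3
```

```bash
python3 mv.py 503 54.5 157 1.2;python3 look.py s 280,215,60,60,8 310,140,80,120,6
```

```text
t 21.65 tcp [503.3  55.1 138.9] jaw 1.1 F [-2.7  0.3  9.5] w 31.3 q6 0.03
shift [0.004, -0.121, -0.002] turn [0.0, -0.002, -0.0]
```

View pics/scene_s.png

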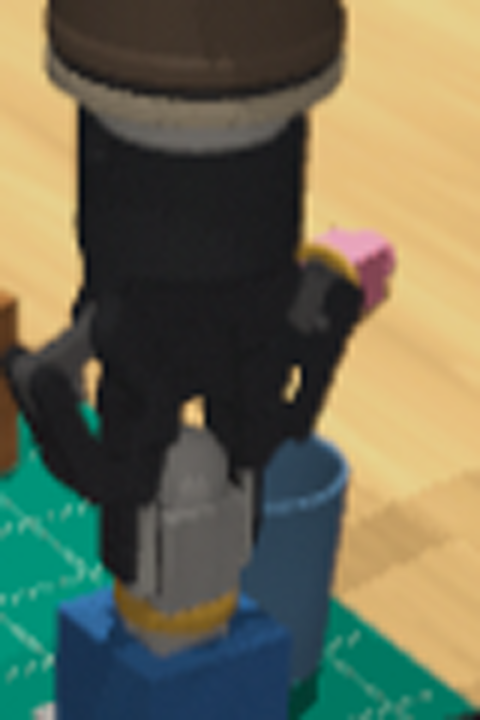

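Request:
send_rows(
  plan=[
    [0,-0.01,0,0,0,0,0],
    [0,-0.025,0,0,0,0,0],
  ],
)

```text
clock: 22.0
ee_pos: [503.0, 55.1, 142.6]
tcp_rot: [0.505, -0.495, 0.495, -0.505]
wrist_force: [-0.4, 0.8, -5.7]
width: 31.7
```

```bash
python3 mv.py 503 54.5 235 1.2
```

```text
t 22.0 tcp [503.   55.1 142.6] jaw 1.1 F [-0.4  0.8 -5.7] w 31.7 q6 0.03
shift [0.004, -0.616, -0.001] turn [0.001, -0.002, -0.0]
```

Request:
send_rows(
  plan=[
    [0,-0.1,0,0,0,0,0],
    [0,-0.28,0,0,0,0,0],
    [0,-0.48,0,0,0,0,0],
    [0,-0.63,0,0,0,0,0],
    [0,-0.63,0,0,0,0,0],
  ],
)

```text
clock: 22.62
ee_pos: [504.2, 55.1, 239.3]
tcp_rot: [-0.504, 0.494, -0.496, 0.506]
wrist_force: [-0.4, -0.3, -4.3]
width: 31.5
```

```bash
python3 mv.py 441 -279.4 235 -10;python3 look.py u 280,215,60,60,8 310,110,120,150,5
```

```text
t 22.62 tcp [504.2  55.1 239.3] jaw 1.1 F [-0.4 -0.3 -4.3] w 31.5 q6 0.03
shift [2.221, 0.026, -0.466] turn [-0.006, 0.371, -0.001]
```

View pics/scene_u.png

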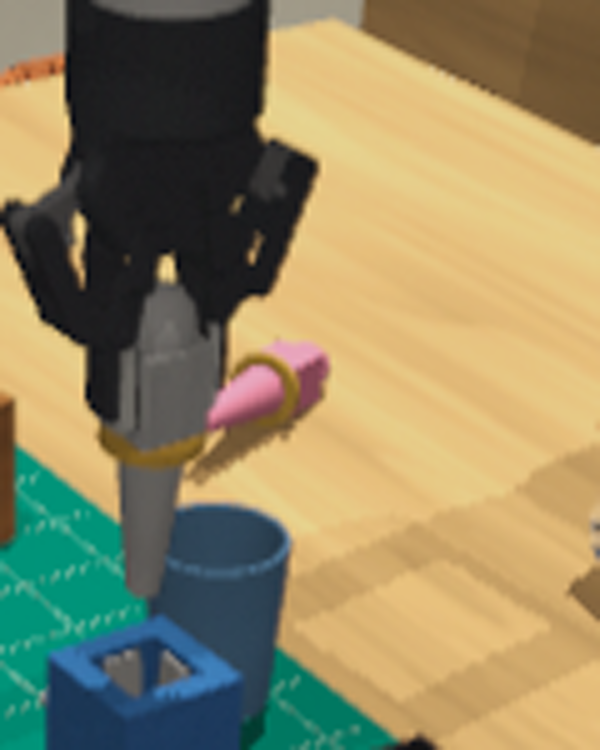

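Request:
send_rows(
  plan=[
    [0.2,0,-0.05,0,0,0.04,0],
    [0.5,0,-0.1,0,0,0.08,0],
    [0.8,0,-0.15,0,0,0.12,0],
    [1,0,-0.2,0,0,0.13,0],
    [1,0,-0.2,0,0,0.13,0],
  ],
)

```text
clock: 23.35
ee_pos: [474.9, -97.3, 235.9]
tcp_rot: [-0.488, 0.513, -0.478, 0.52]
wrist_force: [-0.1, 0.2, -4.4]
width: 31.6
```

```bash
python3 mv.py 441 -279.4 235 1.1;python3 - <<'E'
from bench import bot
import cv2,pickle
s=bot.snapshot("scene");pickle.dump(s,open("scene_v.pkl","wb"));cv2.imwrite("pics/v.png",s["frame"])
E
```

```text
t 23.35 tcp [474.9 -97.3 235.9] jaw 1.0 F [-0.1  0.2 -4.4] w 31.6 q6 -0.38
shift [1.207, -0.076, -0.246] turn [0.004, -0.004, -0.131]
```

View pics/v.png

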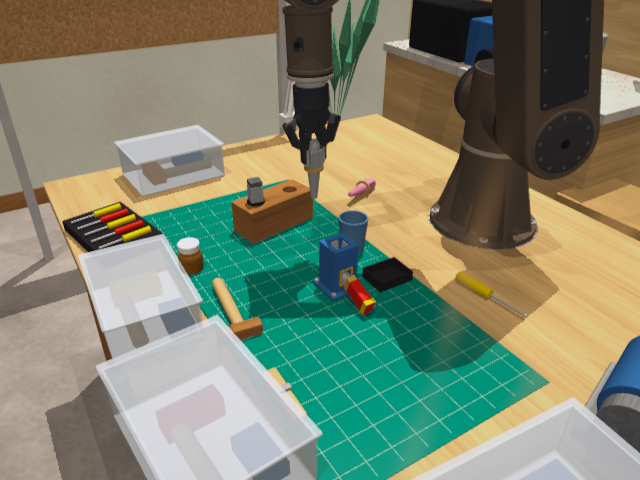

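Request:
send_rows(
  plan=[
    [0.25,-0.01,-0.05,0,0,0,0],
    [0.55,-0.03,-0.12,0,0,0,0],
    [0.85,-0.05,-0.18,0,0,0,0],
    [1,-0.063,-0.22,0,0,0,0],
  ],
)

```text
clock: 23.9
ee_pos: [444.6, -248.1, 234.5]
tcp_rot: [-0.488, 0.513, -0.477, 0.52]
wrist_force: [0.0, 1.6, -4.5]
width: 30.9
```

```bash
python3 mv.py 441 -279.4 230 1.1
```

```text
t 23.9 tcp [ 444.6 -248.1  234.5] jaw 1.0 F [ 0.   1.6 -4.5] w 30.9 q6 -0.66
shift [0.21, 0.016, -0.027] turn [0.005, -0.004, -0.132]
```

Request:
send_rows(
  plan=[
    [0.1,0,-0.01,0,0,0,0],
    [0.2,0,-0.027,0,0,0,0],
    [0.21,0.016,-0.027,0,0,0,0],
    [0.21,0.016,-0.027,0,0,0,0],
  ],
)

```text
clock: 24.4
ee_pos: [441.0, -278.7, 229.6]
tcp_rot: [-0.488, 0.514, -0.477, 0.52]
wrist_force: [0.1, 0.2, -4.4]
width: 31.3
```

```bash
python3 mv.py 441 -279.4 150 1.1;python3 look.py w 420,195,90,120,5 235,80,90,150,5
```

```text
t 24.4 tcp [ 441.  -278.7  229.6] jaw 1.0 F [ 0.1  0.2 -4.4] w 31.3 q6 -0.71
shift [0.041, 0.529, 0.002] turn [0.006, -0.003, -0.133]
```

View pics/scene_w.png

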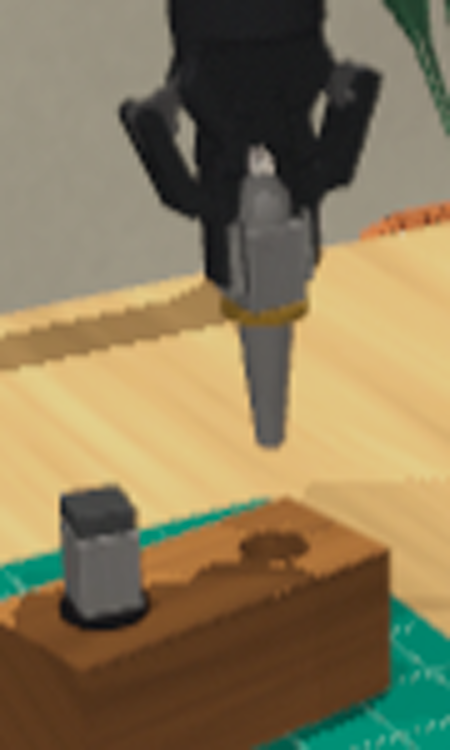

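```bash
python3 - <<'E'
from meas import *
s=load("scene_w");f=lambda u,v:(235+u/5-.4,80+v/5-.4)
# collar axis & foot: find world at assumed heights
for z in (138,141): print("foot",z,onz(s,*f(269,433),z).round(1))
print("collar",onz(s,*f(265,305),141+78).round(1)); print("hole",onz(s,*f(273,547),85).round(1))
for z in (140,85): print((np.array(proj(s,[441,-278.7,z]))+.4-[235,80])*5)
P=pts(s);sl=(slice(80+60,80+85),slice(235+51,235+57));print(np.median(P[sl].reshape(-1,3)[s["z_map"][sl].ravel()>100],0))
# horizontal lateral coordinate
E
```

```text
foot 138 [ 425.4 -305.6  138. ]
foot 141 [ 428.6 -299.7  141. ]
collar [ 437.5 -283.6  219. ]
hole [ 437.9 -281.4   85. ]
[267.6260005  454.49236819]
[270.28833739 550.37230284]
[ 443.61749296 -269.63981598  194.83692411]
```

```bash
python3 - <<'E'
from meas import *
s=load("scene_w")
for z in (141,219,222,287): print(z,(np.array(proj(s,[441,-278.7,z]))+.4-[235,80])*5)
for n in("scene_w",):
    crop(s,"w2",275,105,30,70,10)
P=pts(s)
for v in range(146,168,2):
    r=P[v,284:294];z=s["z_map"][v,284:294];print(v,np.round(r[np.argmin(np.where((z>100),z,9e9))],1), z.round(0).tolist())
E
```

```text
141 [267.57655857 452.71179371]
219 [263.60009715 309.50570165]
222 [263.44227146 303.82185413]
287 [259.92861273 177.28288327]
146 [ 450.8 -267.9  212.9] [1366.0, 1361.0, 1357.0, 1363.0, 1361.0, 1364.0, 1365.0, 1362.0, 1364.0, 1372.0]
148 [ 446.1 -266.5  207.1] [1370.0, 1368.0, 1365.0, 1366.0, 1362.0, 1371.0, 1367.0, 1370.0, 1374.0, 1371.0]
150 [ 439.7 -262.9  201.7] [1375.0, 1373.0, 1370.0, 1368.0, 1366.0, 1366.0, 1371.0, 1365.0, 1371.0, 1881.0]
152 [ 445.1 -269.1  195.3] [1377.0, 1373.0, 1373.0, 1373.0, 1370.0, 1371.0, 1374.0, 1372.0, 1379.0, 1875.0]
154 [ 438.8 -265.1  190.1] [1379.0, 1378.0, 1375.0, 1374.0, 1375.0, 1382.0, 1376.0, 1373.0, 1382.0, 1842.0]
156 [ 452.1 -272.5  184.8] [1391.0, 1375.0, 1377.0, 1376.0, 1378.0, 1376.0, 1378.0, 1383.0, 1388.0, 1830.0]
158 [ 444.2 -266.2  180. ] [1815.0, 1392.0, 1383.0, 1385.0, 1384.0, 1377.0, 1384.0, 1384.0, 1391.0, 1821.0]
160 [ 446.5 -272.9  172.5] [1796.0, 1390.0, 1386.0, 1385.0, 1388.0, 1385.0, 1389.0, 1390.0, 1392.0, 1803.0]
162 [ 449.3 -273.3  167.6] [1783.0, 1395.0, 1386.0, 1392.0, 1387.0, 1394.0, 1389.0, 1400.0, 1395.0, 1792.0]
164 [ 447.9 -276.2  160.7] [1778.0, 1784.0, 1393.0, 1397.0, 1394.0, 1394.0, 1395.0, 0.0, 1775.0, 1787.0]
166 [ 442.2 -271.   155.9] [1760.0, 1753.0, 1401.0, 1398.0, 1401.0, 1394.0, 1399.0, 1404.0, 1768.0, 1769.0]
```

View pics/w2.png

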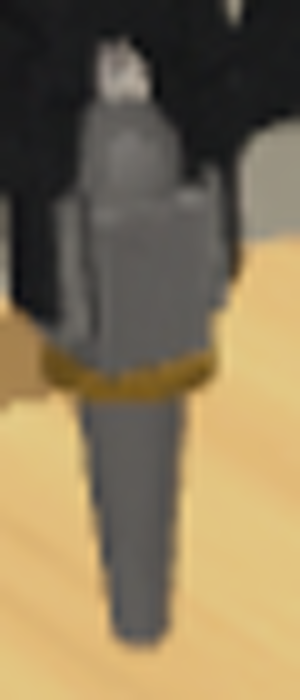

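View pics/top_w.png

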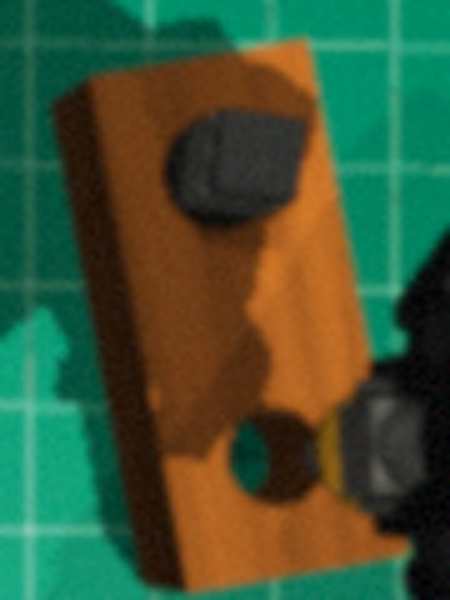

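```bash
python3 - <<'E'
from meas import *
t=load("top_w");f=lambda u,v:(420+u/5-.4,195+v/5-.4)
print("hole",onz(t,*f(276,455),85).round(1));
print("collar",onz(t,*f(367,450),219).round(1))
print("collar left edge",onz(t,*f(320,452),216).round(1),"foot~",onz(t,*f(312,462),141).round(1),"dark")
crop(t,"w3",460,265,50,40,12)
E
```

```text
hole [ 440.8 -279.2   85. ]
collar [ 440.8 -275.9  219. ]
collar left edge [ 439.9 -260.9  216. ] foot~ [ 437.6 -278.   141. ] dark
```

View pics/w3.png

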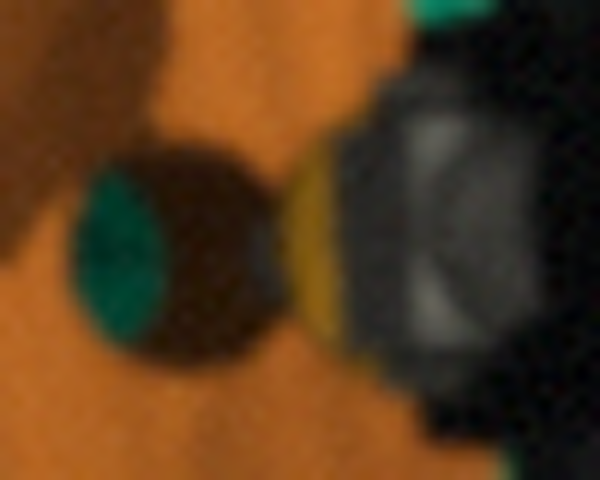

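```bash
python3 mv.py 440.8 -276.7 130 1.1
```

```text
t 24.5 tcp [ 441.1 -278.7  229.9] jaw 1.0 F [-0.3  0.3 -4.3] w 31.6 q6 -0.71
shift [0.033, 0.665, 0.0] turn [0.006, -0.002, -0.133]
```

Request:
send_rows(
  plan=[
    [-0.01,0.07,0,0,0,0,0],
    [-0.003,0.2,0,0,0,0,0],
    [0.006,0.33,0,0,0,0,0],
    [0.015,0.47,0,0,0,0,0],
    [0.024,0.59,0,0,0,0,0],
    [0.033,0.665,0,0,0,0,0],
    [0.033,0.665,0,0,0,0,0],
  ],
)

```text
clock: 25.38
ee_pos: [440.4, -276.3, 129.3]
tcp_rot: [-0.488, 0.514, -0.476, 0.521]
wrist_force: [0.1, -0.2, -4.3]
width: 31.4
```

```bash
python3 mv.py 440.8 -276.7 102 1.1;python3 look.py x 455,265,60,50,8 255,130,60,100,6
```

```text
t 25.38 tcp [ 440.4 -276.3  129.3] jaw 1.0 F [ 0.1 -0.2 -4.3] w 31.4 q6 -0.73
shift [0.016, 0.181, 0.003] turn [0.008, -0.002, -0.134]
```

View pics/scene_x.png

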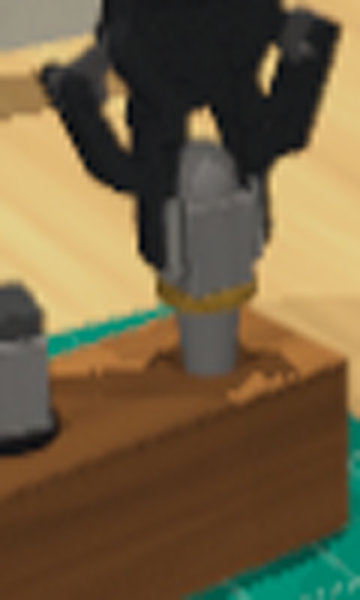

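View pics/top_x.png

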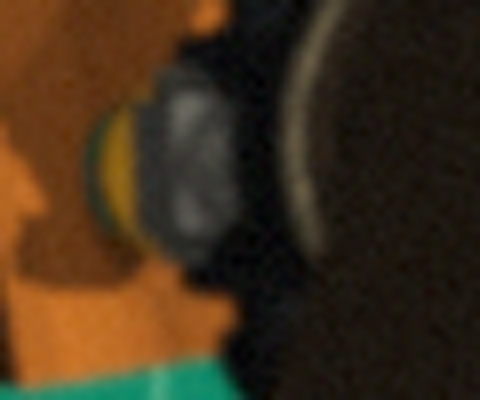

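Request:
send_rows(
  plan=[
    [0.004,0.05,0.001,0,0,0,0],
    [0.008,0.1,0.001,0,0,0,0],
    [0.011,0.14,0.001,0,0,0,0],
    [0.012,0.15,0.001,0,0,0,0],
  ],
)

```text
clock: 25.98
ee_pos: [440.9, -276.9, 107.2]
tcp_rot: [-0.488, 0.514, -0.477, 0.521]
wrist_force: [0.1, 0.8, -3.2]
width: 31.5
```

```bash
python3 mv.py 440.8 -276.7 100 1.1
```

```text
t 25.98 tcp [ 440.9 -276.9  107.2] jaw 1.0 F [ 0.1  0.8 -3.2] w 31.5 q6 -0.73
shift [0.002, 0.048, -0.0] turn [0.006, -0.003, -0.133]
```

Request:
send_rows(
  plan=[
    [0.001,0.015,0,0,0,0,0],
    [0.002,0.03,0,0,0,0,0],
    [0.003,0.042,0,0,0,0,0],
    [0.003,0.045,0,0,0,0,0],
  ],
)

```text
clock: 26.48
ee_pos: [440.8, -276.8, 100.4]
tcp_rot: [-0.488, 0.514, -0.477, 0.521]
wrist_force: [-0.2, -0.1, -4.1]
width: 31.3
```

```bash
python3 mv.py 440.8 -276.7 100 1.1;python3 look.py y 455,265,60,50,8 255,130,60,100,6
```

```text
t 26.48 tcp [ 440.8 -276.8  100.4] jaw 1.0 F [-0.2 -0.1 -4.1] w 31.3 q6 -0.74
shift [-0.0, 0.003, 0.0] turn [0.007, -0.002, -0.133]
```

View pics/scene_y.png

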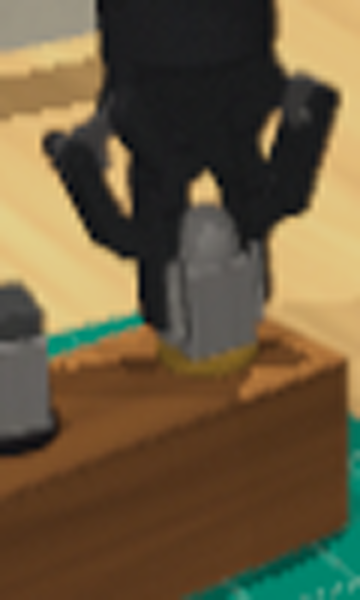

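Still hanging slightly; lower until contact is felt.

Request:
send_rows(
  plan=[
    [0.001,0.01,0,0,0,0,0],
    [0.001,0.018,0,0,0,0,0],
    [0.001,0.02,0,0,0,0,0],
  ],
)

```text
clock: 26.95
ee_pos: [441.2, -277.2, 98.8]
tcp_rot: [-0.488, 0.513, -0.477, 0.521]
wrist_force: [-7.1, 2.1, 29.5]
width: 31.3
```

```bash
python3 mv.py 440.8 -276.7 98 1.1
```

```text
t 26.95 tcp [ 441.2 -277.2   98.8] jaw 1.0 F [-7.1  2.1 29.5] w 31.3 q6 -0.74
shift [-0.003, 0.006, -0.003] turn [0.004, -0.003, -0.131]
```

Request:
send_rows(
  plan=[
    [0,-0.003,0,0,0,0,0],
    [0,-0.003,0,0,0,0,0.5],
    [0,-0.003,0,0,0,0,1],
    [0,-0.003,0,0,0,0,1],
    [0,-0.02,0,0,0,0,1],
    [-0.015,-0.2,0,0,0,0,1],
    [-0.04,-0.5,0,0,0,0,1],
    [-0.06,-0.8,0,0,0,0,1],
  ],
)

```text
clock: 27.95
ee_pos: [441.2, -276.3, 220.4]
tcp_rot: [-0.488, 0.513, -0.477, 0.521]
wrist_force: [0.6, -0.5, -0.0]
width: 85.8
```

```bash
python3 mv.py 441 -330 300 1.1
```

```text
t 27.95 tcp [ 441.2 -276.3  220.4] jaw 1.0 F [ 0.6 -0.5 -0. ] w 85.8 q6 -0.71
shift [0.321, -0.554, -0.009] turn [0.005, -0.003, -0.132]
```

Move away so the cameras see it.

Request:
send_rows(
  plan=[
    [0.1,-0.15,0,0,0,0,1],
    [0.4,-0.3,0,0,0,0,1],
    [0.7,-0.4,0,0,0,0,1],
    [0.8,-0.4,0,0,0,0,1],
    [0.8,-0.4,0,0,0,0,1],
  ],
)

```text
clock: 28.58
ee_pos: [443.2, -400.4, 271.4]
tcp_rot: [-0.487, 0.514, -0.477, 0.52]
wrist_force: [-0.4, -0.4, -0.7]
width: 85.5
```

```bash
python3 look.py end 0,0,640,480,1 0,0,640,480,1; python3 - <<'E'
from h import *
t=load("top_end");s=load("scene_end")
a=cv2.resize(t["frame"][195:320,420:510],None,fx=4.4,fy=4.4,interpolation=2)
b=cv2.resize(s["frame"][155:245,225:320],None,fx=4,fy=4,interpolation=2)
o=np.zeros((550,776,3),np.uint8);o[:a.shape[0],:a.shape[1]]=a;o[:b.shape[0],396:]=b
cv2.imwrite("pics/endc.png",o)
E
```

```text
(no output)
```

View pics/endc.png

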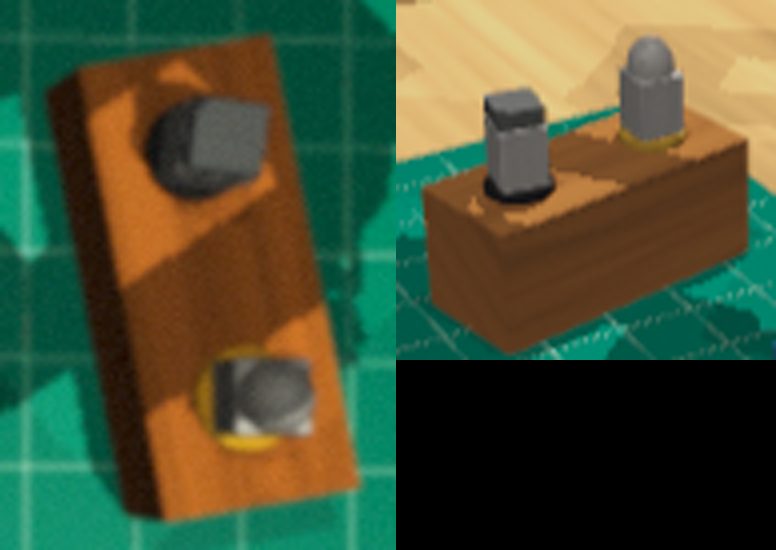

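View pics/scene_end.png

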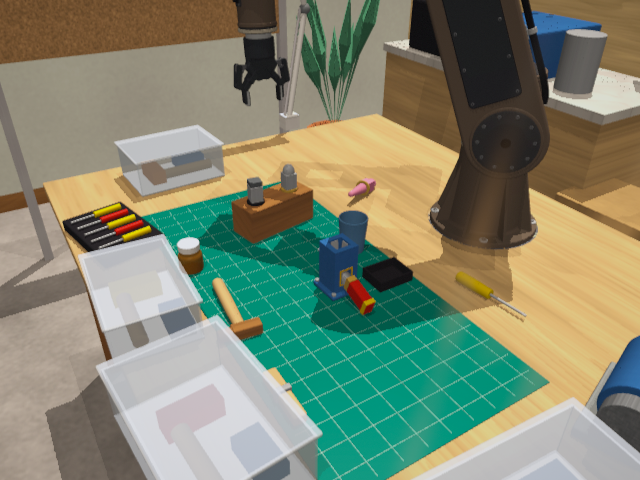

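View pics/top_end.png

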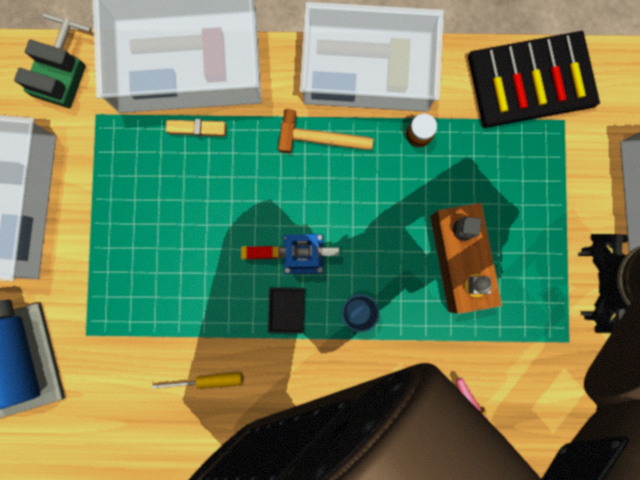

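```bash
python3 -c "
from bench import bot;print(bot.job_done())"
```

```text
the job is handed in; nothing more can be done
None
```

The stake's fit was tried and the stake is back upright in the rack hole it came from. I handed the job in at about 28.7 s on the robot's clock.

**Fit:** I started the stake at about 45° to the socket and twisted it square while pushing. At the end a 2 mm push moved it only 0.7 mm and the force rose to 38 N. That put the foot at about 40 mm, so the collar was home, and I let go.

**Wedge:** I drove the wedge until its tip was about 80 mm past the axis, slightly beyond the 66 to 78 mm you gave. The peak reading was about 17 N, falling to 6 N at the end.

**Final pictures:** The collar sits on the rack, and the wedge is left in the slot. The other stake, cup, tray, mallet, clamp, jar and pink look-alike show no visible movement. The arm is clear of everything.

**Checks that did not match cleanly:**
- **Lift:** I measured about 8.5 mm (7.7 mm from collar depth, 8.4 mm from the head in two views), a little under the nominal 9 mm.
- **Looseness:** The first lift read 5.7 N; the stake had read 4 to 5 N hanging freely. I took it as loose.
- **Lean:** The stake leaned about 4° as the wedge lifted it. I tilted the tool to straighten it before putting it in the rack.
- **Cameras:** The two views disagreed by 2 to 3 mm, so I positioned the stake relative to the socket and hole and checked by force.
- **Seating force:** Seating the stake in the rack peaked at about 30 N upward before I let go.

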